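# Pack the small amber jar and fold the gift carton shut

## Robot

A 6-joint arm with a two-finger parallel gripper is mounted at the origin on the work surface. World frame = base frame: x ahead of the robot, y to its left, z up, the work surface at z = 0. Lengths are in m, angles in rad, forces in N, time in s.
With the tool pointing down it reaches from about 0.35 to 0.975 m from the base axis. Payload 4.9 kg.
Tool frame: the origin (TCP) lies midway between the tips of the shut fingers; the grasp point (between the pads) lies 19 mm behind it; z points along the fingers, y is the direction in which the jaws open and shut (so a half turn about z gives the same grasp; the last joint's range is limited). The gripper opens to 85 mm and grips with 20 to 120 N. Pads are 22 mm wide; open, the fingers measure 114 mm over their backs; the gripper's body (76 mm by 85 mm) begins 54 mm behind the grasp point. The pads swing forward as they close: fully open they stand 13 mm farther back than shut.
Start: joints at [-1.348, 0.053, 1.613, -0, 1.476, -0.119], TCP at [0.209, -0.589, 0.231] pointing down, gripper open.
Joint ranges: [-3.01, 3.01], [-1.01, 2.22], [0.06, 2.58], [-1.02, 4.17], [0.09, 2.62], [-3.14, 3.14]. Speed limits (rad/s): [2.57, 2.57, 3.14, 3.14, 3.14, 3.14].

## Interface

Orientations are given as a unit quaternion [w, x, y, z].
In Python, from plant import manip, cams gives the robot as it stands.
- The arm moves only by the tool jog_arm, never from a script. Its argument "targets" is a list of rows, each a list of 4 numbers: the shift along the tool's x, y, z in m, then the turn about the tool's z in degrees. A call has 1 to 5 rows; each row is the pose to reach, as a shift and turn from the pose commanded when the call began, along the tool's axes at that moment; what a row does not reach only later rows make up. A row lasts 1/12 s, in which the tool goes at most 41.7 mm and 7.16 degrees, less where a joint would pass 70% of its speed; a pose out of reach is approached as far as the arm can. A call with a gripper value outside its range is refused whole. "fingers" is the opening, from 0 (shut) to 1 (fully open), set as the call begins (left out, the last holds). The fingers move at their own pace and stop on an object; the grip force is fixed at half the most. Time passes only in rows, so rows that repeat a pose let the fingers close. It gives the time, the measured TCP pose, the force and the opening at its end, in the units of the state.
- manip.state(): the state, without advancing time (a new reading comes with each control period).
- cams.grab_frame(name): name is "scene" or "top" or "wrist"; returns the picture (420x560x3 uint8, red, green, blue); there is no depth.
- cams.get_calibration(name): a dict with "camera_matrix" (3x3 intrinsics, pixels), "cam_to_world" (4x4, takes a point from camera to world coordinates). Camera axes: x right, y up, looking along -z (the intrinsics and any distortion apply to the point x, -y, -z); pixel columns grow to the right and rows downward; lengths in m; the calibration is good to about 2 mm. A picture is of the moment at which its call begins: read the wrist's pose just before it. get_calibration takes no time and is no camera call; for the wrist camera it gives the pose at the moment of the call.
- manip.job_done(): hands the job in, once; it reports no verdict.
The state is a dict: "time": time; "joint_pos": joint angles; "joint_vel": joint speeds; "joint_efforts": joint torques, N m; "tool_pos": TCP position; "tool_rot": TCP orientation; "contact_force": force on the tool from outside, world axes, zero at the start; "ft_torque": the same for the moment, N m; "gripper_width": opening from 0.0 (shut) to 1.0 (fully open).
Only numpy, scipy, OpenCV 4.12 (cv2) and the standard library are available. Lean on these libraries where they do the work, as an engineer would, in place of code of your own. Each camera call takes 0.05 s, during which the arm holds its last target. There are 200 camera calls.

## Task

Take the shorter of the two amber jars out of the cubby shelf and set it down gently, upright, inside the open cardboard carton. Then close the carton by folding its flaps flat in order: first the two end flaps, then the narrow long flap, and last, over it, the wide long flap; fold each only when the ones before it are down, and leave every other object where it stands.

Things in the scene. Friction and masses are not known exactly. Their poses are not given: they have to be found in the camera images.
- jar_mid (a point): Shorter amber glass jar: cylinder 54 mm across, 62 mm tall (dark cap: the top 10 mm, 51 mm across), about 0.18 kg. The point is on its axis half-way up, 31 mm above its base; z = its axis towards the cap. It starts in one of the shelf's two bays on the sloping floor, its base against the lip, so its cap leans 25 degrees towards the shelf's front.
- tall_jar_mid (a point): Taller amber jar, same 54 mm diameter, 86 mm tall; the point is on its axis half-way up. It stands in the other bay at the same slope and must stay there.
- shelf: White MDF cubby shelf, fixed, 352 mm wide (y), 180 deep (x), 215 tall. Origin: middle of its front lower edge; x points into the shelf, z up. Two 158 mm wide bays, centred at y = -85 and +85 mm; floors slope up to the back at 25 degrees from 30 mm high at x = 0, with a low front lip. Panels beside the bays are 60 mm tall up to x = 50 mm, full height behind.
- shelf_edge (a point): Middle of the lower front edge of the shelf's top board, 45 mm behind the shelf's front and 200 mm high. The board runs back from here over both bays, so a jar is reached with the tool leaning about as the jar leans and is drawn out along its own axis.
- carton: Open cardboard carton held fast to the table, outside 106 mm (x) by 146 mm (y) by 80 mm tall, walls and floor 3 mm. Origin: centre of its underside; z up. Seen along +x, its y axis points left. Its four flaps, 3 mm thick, are hinged on the rim and start open, flared outward.
- end_flap_left (a joint): Hinge of the end flap on the carton's +y side: flap 98 mm wide, 50 mm from crease to free edge; the crease runs along carton x at y = +72 mm, 80.5 mm high; shut, the flap's top is 82 mm high. Value 0 = shut, flat over the mouth; pi/2 = upright; more = leaning outward. Starts at 1.75 to 2.15; stays at any angle (0.02 N m of friction, no spring).
- end_flap_right (a joint): Hinge of the end flap on the carton's -y side: the same, crease at y = -72 mm. Value 0 = shut, flat over the mouth; pi/2 = upright; more = leaning outward. Starts at 1.75 to 2.15; stays at any angle (0.02 N m of friction, no spring).
- narrow_flap (a joint): Hinge of the narrow long flap: 142 mm wide, 45 mm from crease to free edge; the crease runs along carton y at x = -52 mm, 84 mm high; shut, its top is 85.5 mm high. Value 0 = shut, flat over the mouth; pi/2 = upright; more = leaning outward. Starts at 1.75 to 2.15; stays at any angle (0.02 N m of friction, no spring).
- cover_flap (a joint): Hinge of the wide long flap: 142 mm wide, 70 mm from crease to free edge; the crease runs along carton y at x = +52 mm, 87.5 mm high; shut, its top is 89 mm high and it overlaps the narrow flap. Value 0 = shut, flat over the mouth; pi/2 = upright; more = leaning outward. Starts at 1.75 to 2.15; stays at any angle (0.02 N m of friction, no spring).
- tray: Low wooden tray, fixed, 120 by 210 by 22 mm; origin at the centre of its underside.
- snuffer: Brass-coloured candle snuffer lying in the tray, 170 mm long along its y axis, 27 mm high; origin under its middle. Bystander.
- mould: Orange silicone mould standing upright, 30 (x) by 100 (y) by 110 mm tall; origin at the centre of its underside. Bystander.
- dispenser: Clear acrylic push dispenser of balloon clips, 60 by 60 by 170 mm tall; origin at the centre of its underside. Bystander.
- tin: Round aluminium tin, 62 mm across, 43 mm tall; origin at the centre of its underside. Bystander.
- matchbox: Paper matchbox, 36 (x) by 56 (y) by 16 mm; origin at the centre of its underside. Bystander.
Not all that is in view belongs to the job. What is shaped like the part that bears jar_mid but purple is not meant. Leave any turquoise look-alike of the carton alone.

How it is judged:
By the outcome, as a careful person would: the job done as asked, in the order asked, and still so for the second after the job is handed in, with the robot touching nothing.
It also fails if it takes over 64 s, if anything falls off the work surface, if the arm or the gripper's body presses on something with over 40 N, if the wrist force passes 120 N, or if a joint passes its speed limit or range.

## Working session

There is one attempt and no reset: what is moved stays moved. The work goes in short steps, Python scripts to look and compute and a tool call to move; the robot and the scene stay as the last step left them, time stands still between calls to the robot, and variables do not carry over. Pictures are saved under pics/ and viewed, about 8 in all and at most 12, crops included, and the job is handed in when it is done.

Besides the shell and the picture viewer there is one more tool, called after "Emit:" by a JSON object that holds its "api" and its "payload", one argument or row to a line. jog_arm: Moves the arm, as the interface text tells. Its arguments: {"type":"object","properties":{"targets":{"type":"array"},"fingers":{"type":"number"}},"required":["targets"]}

```bash
ls; mkdir -p pics
python3 - <<'E'
from plant import manip,cams
import cv2,numpy as np
s=manip.state();print(s)
for n in("scene","top"):
    im=cams.grab_frame(n);cv2.imwrite(f"pics/{n}0.png",im[:,:,::-1])
    c=cams.get_calibration(n);print(n,{k:(np.round(v,4).tolist() if not isinstance(v,str) else v) for k,v in c.items()})
a=cv2.imread("pics/scene0.png");b=cv2.imread("pics/top0.png")
E
```

```text
pics
{'time': 0.0, 'joint_pos': array([-1.34798223e+00,  5.33869712e-02,  1.61429591e+00,  2.42933945e-07,
        1.47596812e+00, -1.18948650e-01]), 'joint_vel': array([-2.92921699e-04,  1.19891102e-03, -2.16491266e-03,  2.66845492e-03,
       -4.61000861e-05, -1.24073598e-03]), 'joint_efforts': array([ 3.10932810e-03, -3.93679476e+01, -3.70170593e+01,  2.98567033e-05,
        6.94394927e-03,  8.05436144e-06]), 'tool_pos': array([ 0.20936152, -0.5882381 ,  0.23004319]), 'tool_rot': array([-1.02779534e-03,  9.85434752e-01,  1.70050849e-01, -5.33031748e-05]), 'contact_force': array([-0.66568687,  0.2605486 , -0.67295641]), 'ft_torque': array([0.03070851, 0.07032901, 0.00153527]), 'gripper_width': 0.9991490945275994}
scene {'camera_matrix': [[476.3383, 0.0, 279.1573], [0.0, 476.3383, 207.1738], [0.0, 0.0, 1.0]], 'cam_to_world': [[0.5291, -0.4569, 0.715, 1.4322], [0.8485, 0.2776, -0.4505, -0.677], [0.0073, 0.8451, 0.5346, 0.8233], [0.0, 0.0, 0.0, 1.0]]}
top {'camera_matrix': [[539.4145, 0.0, 281.2092], [0.0, 539.4145, 196.2091], [0.0, 0.0, 1.0]], 'cam_to_world': [[-0.0177, 0.9923, -0.1226, 0.3698], [-0.9998, -0.0185, -0.0056, -0.0886], [-0.0078, 0.1225, 0.9924, 1.4839], [0.0, 0.0, 0.0, 1.0]]}
```

View pics/scene0.png

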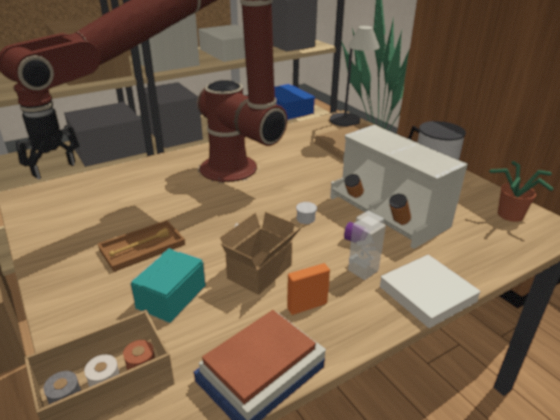

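View pics/top0.png

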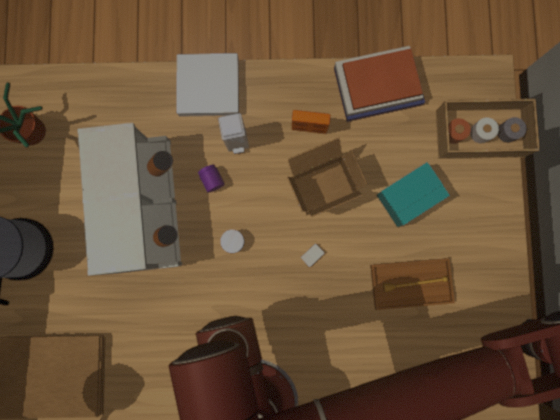

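```bash
cat > h.py <<'E'
import numpy as np,cv2
from plant import manip,cams
from scipy.spatial.transform import Rotation as R
def ray(n,uv,c=None):
    c=c or cams.get_calibration(n);K=c["camera_matrix"];T=c["cam_to_world"]
    d=np.linalg.inv(K)@[uv[0],uv[1],1];d=T[:3,:3]@[d[0],-d[1],-d[2]]
    return T[:3,3],d/np.linalg.norm(d)
def onz(n,uv,z,c=None):
    o,d=ray(n,uv,c);return o+d*(z-o[2])/d[2]
def tri(n1,u1,n2,u2):
    o1,d1=ray(n1,u1);o2,d2=ray(n2,u2)
    t=np.linalg.lstsq(np.c_[d1,-d2],o2-o1,rcond=None)[0]
    a,b=o1+d1*t[0],o2+d2*t[1];return (a+b)/2,np.linalg.norm(a-b)
def proj(n,p,c=None):
    c=c or cams.get_calibration(n);T=c["cam_to_world"];q=T[:3,:3].T@(np.asarray(p)-T[:3,3])
    q=c["camera_matrix"]@[q[0],-q[1],-q[2]];return q[:2]/q[2]
def tool():
    s=manip.state();q=s["tool_rot"];return s["tool_pos"],R.from_quat([q[1],q[2],q[3],q[0]]).as_matrix(),s
E
python3 - <<'E'
import cv2,numpy as np
a=cv2.imread("pics/scene0.png");b=cv2.imread("pics/top0.png")
f=lambda i,x,y,w,h,k:cv2.resize(i[y:y+h,x:x+w],None,fx=k,fy=k,interpolation=cv2.INTER_CUBIC)
l=np.vstack([f(a,325,120,145,125,2.75)[:300,:398],f(a,205,200,145,109,2.75)[:299,:398]])
r=np.vstack([f(b,75,110,133,100,3),f(b,280,130,133,100,3)])
r=np.vstack([f(b,75,115,114,170,1.75)[:297,:199],f(b,280,130,100,87,3.4)[:295,:340][:,:199]]) if 0 else np.vstack([f(b,75,120,100,160,1.87)[:299,:187],np.zeros((1,187,3),np.uint8)])
r2=f(b,280,130,100,87,3.45)[:300]
W=np.full((600,800,3),0,np.uint8);W[:l.shape[0],:l.shape[1]]=l;W[:r.shape[0],400:400+r.shape[1]]=r;W[300:300+r2.shape[0],400:400+r2.shape[1]]=r2
cv2.imwrite("pics/crop1.png",W)
E
```

```text
(no output)
```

View pics/crop1.png

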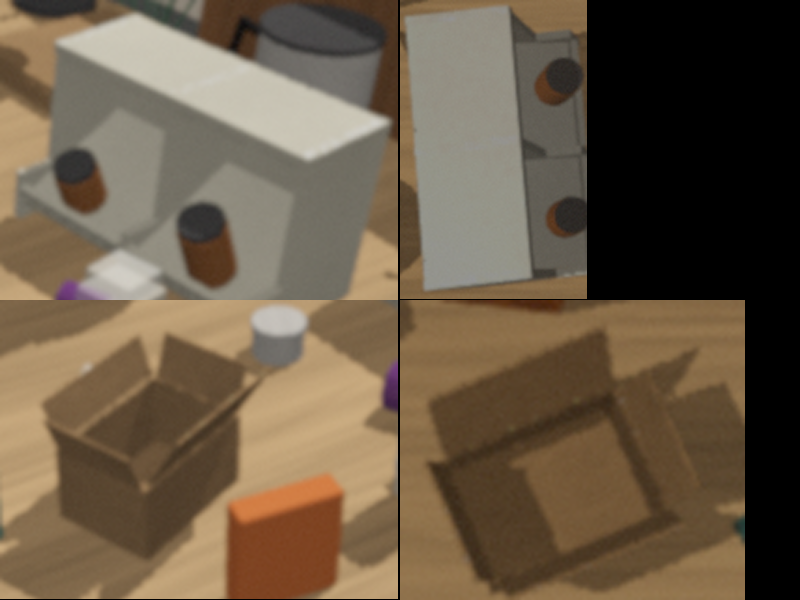

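Run:
```python
from h import *
np.set_printoptions(precision=4,suppress=True)
b=cv2.imread("pics/top0.png");a=cv2.imread("pics/scene0.png")
def blob(im,x,y,w,h,thr):
    c=im[y:y+h,x:x+w].astype(int);g=c.max(2)
    m=(g<thr).astype(np.uint8)
    n,l,s,ct=cv2.connectedComponentsWithStats(m)
    for i in range(1,n):
        if s[i][4]>25: print(s[i],ct[i]+[x,y])
for nm,im,rs in(("top",b,[(150,150,27,30),(152,224,28,28)]),("scene",a,[(340,168,30,25),(385,188,30,25)])):
    for r in rs: print(nm,r);blob(im,*r,75)
e1,e2=onz("top",(132.8,124.3),.215),onz("top",(144.5,268.7),.215)
print("board front top",e1,e2,np.degrees(np.arctan2(*(e1-e2)[1::-1])),np.linalg.norm(e1-e2))
print("short cap",tri("scene",(353,180),"top",(166,235.5)),"tall",tri("scene",(398.5,201),"top",(162,160.5)))
C=[onz("top",p,.08) for p in((290.1,177),(341.4,159),(361.2,193.8),(305.5,212.6))]
print(np.array(C),np.mean(C,0),[np.linalg.norm(C[i]-C[i-1]) for i in range(4)],[np.degrees(np.arctan2(*(C[i]-C[i-1])[1::-1])) for i in range(4)])
```

```text
top (150, 150, 27, 30)
[  3   1  20  25 357] [162.3725 161.591 ]
top (152, 224, 28, 28)
[  6   1  20  21 325] [167.08   234.6954]
scene (340, 168, 30, 25)
[  5   7  15  12 145] [351.6414 180.4966]
scene (385, 188, 30, 25)
[  5   6  17  15 197] [397.8426 201.0457]
board front top [0.7082 0.2738 0.215 ] [0.3619 0.2409 0.215 ] 5.435132065842448 0.34785570807657756
short cap (array([0.4451, 0.2177, 0.0967]), np.float64(0.0009395608598338119)) tall (array([0.6368, 0.2244, 0.1179]), np.float64(0.00042920105625098964))
[[ 0.5937 -0.105   0.08  ]
 [ 0.6393 -0.2415  0.08  ]
 [ 0.5457 -0.2904  0.08  ]
 [ 0.4989 -0.1434  0.08  ]] [ 0.5694 -0.1951  0.08  ] [np.float64(0.1022989307434441), np.float64(0.14387920955739486), np.float64(0.10565476250630296), np.float64(0.15430844947763628)] [np.float64(22.020446091991282), np.float64(-71.53709840288666), np.float64(-152.4091224010436), np.float64(107.64042841969211)]
```

Emit:
{"api": "jog_arm", "payload": {
  "targets": [
    [0.024,-0.03,-0.01,0],
    [0.048,-0.06,-0.02,0],
    [0.072,-0.09,-0.03,0],
    [0.096,-0.12,-0.04,0],
    [0.12,-0.15,-0.05,0]
  ]
}}

```text
time: 0.52
tool_pos: [0.2723, -0.4053, 0.2809]
tool_rot: [-0.001, 0.985, 0.17, -0.0]
contact_force: [-0.0, 0.3, 0.5]
gripper_width: 1.0
```

Emit:
{"api": "jog_arm", "payload": {
  "targets": [
    [0.024,-0.03,-0.01,0],
    [0.048,-0.06,-0.02,0],
    [0.072,-0.09,-0.02,0],
    [0.096,-0.12,-0.02,0],
    [0.12,-0.15,-0.02,0]
  ]
}}

```text
time: 0.93
tool_pos: [0.3351, -0.224, 0.3012]
tool_rot: [0.0, 0.985, 0.17, 0.0]
contact_force: [0.8, -1.3, 0.0]
gripper_width: 0.999
```

Emit:
{"api": "jog_arm", "payload": {
  "targets": [
    [0.024,-0.03,0,0],
    [0.048,-0.06,0,0],
    [0.072,-0.09,0,0],
    [0.096,-0.12,0,0],
    [0.12,-0.15,0,0]
  ]
}}

```text
time: 1.35
tool_pos: [0.3978, -0.0422, 0.3011]
tool_rot: [0.0, 0.985, 0.17, 0.0]
contact_force: [1.0, -0.7, 0.6]
gripper_width: 1.002
```

Emit:
{"api": "jog_arm", "payload": {
  "targets": [
    [0.024,-0.03,0,0],
    [0.048,-0.06,0,0],
    [0.072,-0.09,0,0],
    [0.096,-0.12,0,0],
    [0.1,-0.13,0,0]
  ]
}}

```text
time: 1.77
tool_pos: [0.4488, 0.1158, 0.3005]
tool_rot: [-0.001, 0.985, 0.172, -0.0]
contact_force: [-1.0, 0.2, 0.3]
gripper_width: 1.003
```

Emit:
{"api": "jog_arm", "payload": {
  "targets": [
    [0,0,0,-7],
    [0,0,0,-14],
    [0,0,0,-21],
    [0,0,0,-28],
    [0,0,0,-35]
  ]
}}

```text
time: 2.18
tool_pos: [0.4481, 0.1115, 0.3008]
tool_rot: [-0.0, 0.887, 0.461, -0.001]
contact_force: [-0.1, -0.2, 0.4]
gripper_width: 1.001
```

Emit:
{"api": "jog_arm", "payload": {
  "targets": [
    [0,0,0,-7],
    [0,0,0,-14],
    [0,0,0,-21],
    [0,0,0,-28],
    [0,0,0,-35]
  ]
}}

```text
time: 2.6
tool_pos: [0.4481, 0.1114, 0.3008]
tool_rot: [-0.0, 0.708, 0.707, -0.0]
contact_force: [-0.2, 0.3, 0.9]
gripper_width: 0.999
```

Emit:
{"api": "jog_arm", "payload": {
  "targets": [
    [0,0,0,-5.8],
    [0,0,0,-5.8]
  ]
}}

```text
time: 2.77
tool_pos: [0.4482, 0.1114, 0.3008]
tool_rot: [-0.0, 0.673, 0.74, -0.0]
contact_force: [-0.5, -0.8, 0.8]
gripper_width: 0.999
```

Run:
```python
from h import *
np.set_printoptions(precision=4,suppress=True)
p,M,s=tool();print(p);print(M);print(s["joint_pos"],s["time"])
c=cams.get_calibration("wrist");cv2.imwrite("pics/w1.png",cams.grab_frame("wrist")[:,:,::-1])
print(c["camera_matrix"][0],c["cam_to_world"])
import pickle;pickle.dump(c,open("w1.pkl","wb"))
```

```text
[0.4482 0.1114 0.3008]
[[-0.095   0.9955 -0.0009]
 [ 0.9955  0.095  -0.0003]
 [-0.0002 -0.0009 -1.    ]]
[ 0.0825 -0.3821  1.8837 -0.0002  1.6409 -0.0127] 2.7667
[358.8138   0.     278.6955] [[ 0.9955 -0.091  -0.0264  0.4416]
 [ 0.0948  0.9559  0.2781  0.182 ]
 [-0.0001 -0.2794  0.9602  0.4417]
 [ 0.      0.      0.      1.    ]]
```

View pics/w1.png

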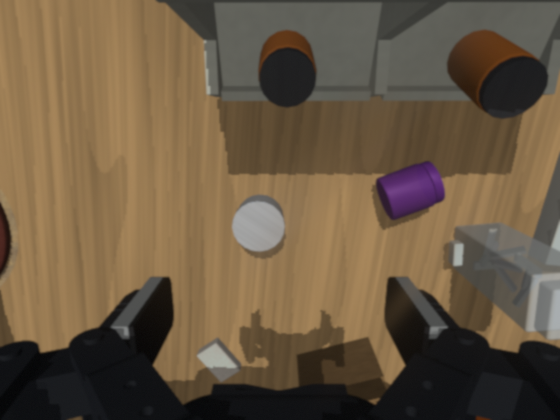

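Run:
```python
from h import *
import pickle
np.set_printoptions(precision=4,suppress=True)
c=pickle.load(open("w1.pkl","rb"));im=cv2.imread("pics/w1.png")
g=im.max(2);
for (x,y,w,h) in((250,30,75,80),(440,30,115,95)):
    m=(g[y:y+h,x:x+w]<62).astype(np.uint8);cs=max(cv2.findContours(m,0,1)[0],key=cv2.contourArea)
    el=cv2.fitEllipse(cs);ce=np.array(el[0])+[x,y];print(ce,el[1],el[2])
    for z in(.095,.098,.118,.122):print(z,onz("wrist",ce,z,c))
print(im[80:112,240].tolist()[::2])
for z in(.03,.04):print("lip",z,onz("wrist",(225,100),z,c),onz("wrist",(372,100),z,c))
for z in(.03,.04):print("bay",z,onz("wrist",(217,95),z,c),onz("wrist",(378,95),z,c))
print([onz("wrist",u,.06,c) for u in((206,41),(206,95))])
o=cv2.resize(im[0:130,190:400],None,fx=3.8,fy=3.8,interpolation=cv2.INTER_CUBIC)
b=cv2.imread("pics/top0.png")
cv2.imwrite("pics/w1c.png",o)
```

```text
[287.099  76.987] (55.82893371582031, 58.452449798583984) 8.881403923034668
0.095 [0.4462 0.2139 0.095 ]
0.098 [0.4461 0.2136 0.098 ]
0.118 [0.4459 0.2118 0.118 ]
0.122 [0.4458 0.2114 0.122 ]
[503.0407  82.1626] (62.13380432128906, 98.27210235595703) 106.5828857421875
0.095 [0.6415 0.2281 0.095 ]
0.098 [0.6398 0.2277 0.098 ]
0.118 [0.6283 0.225  0.118 ]
0.122 [0.626  0.2245 0.122 ]
[[90, 98, 98], [91, 98, 98], [89, 97, 97], [77, 83, 83], [71, 78, 78], [73, 80, 81], [86, 93, 94], [88, 96, 96], [88, 96, 97], [88, 96, 96], [78, 90, 96], [55, 79, 97], [53, 78, 97], [53, 78, 97], [53, 78, 98], [54, 78, 98]]
lip 0.03 [0.3819 0.1901 0.03  ] [0.5416 0.2053 0.03  ]
lip 0.04 [0.3834 0.1899 0.04  ] [0.5392 0.2047 0.04  ]
bay 0.03 [0.373  0.1944 0.03  ] [0.5472 0.211  0.03  ]
bay 0.04 [0.3747 0.1941 0.04  ] [0.5447 0.2103 0.04  ]
[array([0.3651, 0.2421, 0.06  ]), array([0.367 , 0.1925, 0.06  ])]
```

View pics/w1c.png

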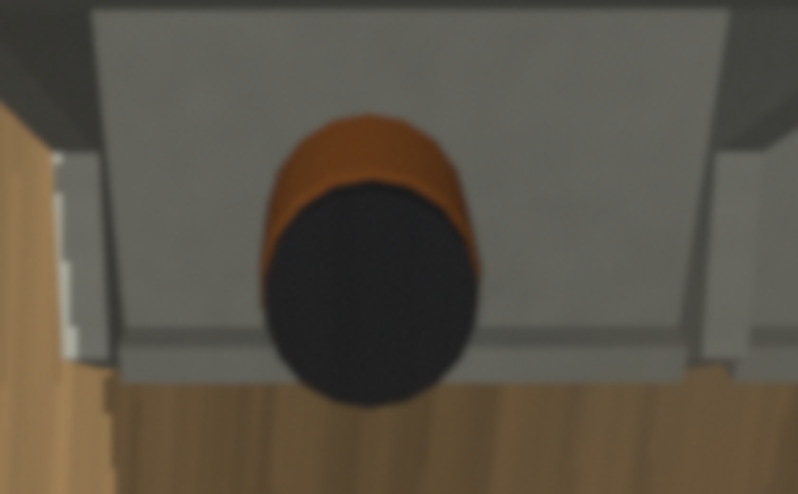

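Emit:
{"api": "jog_arm", "payload": {
  "targets": [
    [0,0,0,-7],
    [0,0,0,-14],
    [0,0,0,-21],
    [0,0,0,-28],
    [0,0,0,-35]
  ]
}}

```text
time: 3.23
tool_pos: [0.4483, 0.1116, 0.3011]
tool_rot: [-0.0, 0.418, 0.908, -0.0]
contact_force: [1.2, -0.3, 0.4]
gripper_width: 1.001
```

Emit:
{"api": "jog_arm", "payload": {
  "targets": [
    [0,0,0,-7],
    [0,0,0,-14],
    [0,0,0,-21],
    [0,0,0,-28],
    [0,0,0,-35]
  ]
}}

```text
time: 3.65
tool_pos: [0.4483, 0.1116, 0.3011]
tool_rot: [-0.0, 0.126, 0.992, -0.0]
contact_force: [0.2, -0.1, 0.2]
gripper_width: 1.001
```

Emit:
{"api": "jog_arm", "payload": {
  "targets": [
    [0,0,0,-7],
    [0,0,0,-14],
    [0,0,0,-21],
    [0,0,0,-28],
    [0,0,0,-35]
  ]
}}

```text
time: 4.07
tool_pos: [0.4483, 0.1116, 0.3011]
tool_rot: [-0.0, -0.178, 0.984, -0.0]
contact_force: [-0.1, -0.5, 0.3]
gripper_width: 0.999
```

Emit:
{"api": "jog_arm", "payload": {
  "targets": [
    [0,0,0,-7],
    [0,0,0,-14],
    [0,0,0,-21],
    [0,0,0,-28],
    [0,0,0,-35]
  ]
}}

```text
time: 4.48
tool_pos: [0.4483, 0.1116, 0.3011]
tool_rot: [-0.0, -0.466, 0.885, 0.0]
contact_force: [0.0, 0.4, 0.7]
gripper_width: 1.001
```

Emit:
{"api": "jog_arm", "payload": {
  "targets": [
    [0,0,0,-7],
    [0,0,0,-14],
    [0,0,0,-21],
    [0,0,0,-28],
    [0,0,0,-35]
  ]
}}

```text
time: 4.9
tool_pos: [0.4483, 0.1116, 0.3011]
tool_rot: [0.0, 0.71, -0.704, -0.0]
contact_force: [-0.6, -0.3, 0.2]
gripper_width: 1.003
```

Emit:
{"api": "jog_arm", "payload": {
  "targets": [
    [-0.02,-0.002,0.02,-5],
    [-0.035,-0.004,0.05,-5],
    [-0.05,-0.006,0.08,-5],
    [-0.0635,-0.0076,0.1,-5],
    [-0.0635,-0.0076,0.11,-5]
  ]
}}

```text
time: 5.32
tool_pos: [0.4536, 0.1763, 0.1873]
tool_rot: [0.002, 0.739, -0.673, -0.002]
contact_force: [-0.3, -1.1, -0.7]
gripper_width: 1.001
```

Run:
```python
from h import *
import pickle
np.set_printoptions(precision=4,suppress=True)
p,M,s=tool();print(p);print(M);print(s["joint_pos"],s["time"])
c=cams.get_calibration("wrist");cv2.imwrite("pics/w2.png",cams.grab_frame("wrist")[:,:,::-1])
pickle.dump(c,open("w2.pkl","wb"))
```

```text
[0.4536 0.1763 0.1873]
[[ 0.0933 -0.9956 -0.0058]
 [-0.9956 -0.0933 -0.0007]
 [ 0.0001  0.0059 -1.    ]]
[ 0.2173 -0.253   1.9708  0.0006  1.4296 -3.0178] 5.3167
```

View pics/w2.png

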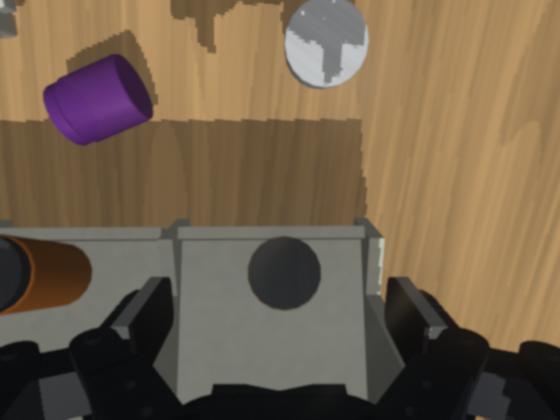

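Run:
```python
from h import *
import pickle
np.set_printoptions(precision=4,suppress=True)
c=pickle.load(open("w2.pkl","rb"));im=cv2.imread("pics/w2.png")
x,y,w,h=230,222,110,100
m=(im.max(2)[y:y+h,x:x+w]<62).astype(np.uint8);cs=max(cv2.findContours(m,0,1)[0],key=cv2.contourArea)
el=cv2.fitEllipse(cs);ce=np.array(el[0])+[x,y];print(ce,el[1],el[2])
# triangulate with w1
c1=pickle.load(open("w1.pkl","rb"))
o1,d1=ray("",(287.1,76.5),c1);o2,d2=ray("",ce,c)
t=np.linalg.lstsq(np.c_[d1,-d2],o2-o1,rcond=None)[0];print("tri",o1+d1*t[0],o2+d2*t[1])
for z in(.095,.1,.105):print(onz("",ce,z,c))
T=c["cam_to_world"];print(T[:3,3],T[:3,2])
for u in((375,222),(370,237)): print(onz("",u,.06,c))
```

```text
[284.1604 272.788 ] (70.16707611083984, 70.6023178100586) 35.08104705810547
tri [0.4462 0.2145 0.0926] [0.4458 0.2144 0.0926]
[0.446  0.2133 0.095 ]
[0.4463 0.211  0.1   ]
[0.4466 0.2087 0.105 ]
[0.4611 0.1058 0.3283] [ 0.0307 -0.2769  0.9604]
[0.3771 0.1799 0.06  ]
[0.379  0.1926 0.06  ]
```

Emit:
{"api": "jog_arm", "payload": {
  "targets": [
    [0,0.004,0.03,0],
    [0,0.004,0.06,0],
    [0,0.004,0.09,0],
    [0,0.004,0.12,0],
    [0,0.004,0.126,0]
  ],
  "fingers": 1
}}

```text
time: 5.78
tool_pos: [0.4488, 0.1735, 0.0614]
tool_rot: [0.003, 0.739, -0.674, -0.002]
contact_force: [-0.7, -0.8, 0.1]
gripper_width: 1.004
```

Emit:
{"api": "jog_arm", "payload": {
  "targets": [
    [-0.008,0,0,0],
    [-0.015,0,0,0],
    [-0.02,0,0,0]
  ]
}}

```text
time: 6.03
tool_pos: [0.4519, 0.1961, 0.0683]
tool_rot: [-0.002, 0.739, -0.673, 0.001]
contact_force: [0.2, -0.1, 0.5]
gripper_width: 0.998
```

Emit:
{"api": "jog_arm", "payload": {
  "targets": [
    [-0.004,0,0,0],
    [-0.007,0,0,0],
    [-0.01,0,0,0],
    [-0.01,0,0,0]
  ]
}}

```text
time: 6.37
tool_pos: [0.4492, 0.2055, 0.0661]
tool_rot: [-0.001, 0.74, -0.673, 0.0]
contact_force: [0.7, -0.7, -1.2]
gripper_width: 1.003
```

Emit:
{"api": "jog_arm", "payload": {
  "targets": [
    [0,0.002,0.005,0],
    [0,0.002,0.005,0]
  ]
}}

```text
time: 6.53
tool_pos: [0.4459, 0.2044, 0.0593]
tool_rot: [0.001, 0.74, -0.673, -0.0]
contact_force: [-0.8, -0.2, -0.9]
gripper_width: 0.999
```

Emit:
{"api": "jog_arm", "payload": {
  "targets": [
    [0,0,0,0],
    [0,0,0,0],
    [0,0,0,0],
    [0,0,0,0],
    [0,0,0,0]
  ],
  "fingers": 0
}}

```text
time: 6.95
tool_pos: [0.4471, 0.2043, 0.0608]
tool_rot: [0.0, 0.74, -0.673, 0.0]
contact_force: [-1.8, -2.2, 3.3]
gripper_width: 0.599
```

Emit:
{"api": "jog_arm", "payload": {
  "targets": [
    [0,0,0,0],
    [0,0,0,0]
  ]
}}

```text
time: 7.12
tool_pos: [0.4471, 0.2044, 0.0608]
tool_rot: [0.0, 0.74, -0.673, 0.0]
contact_force: [-2.1, -2.7, 4.9]
gripper_width: 0.593
```

Run:
```python
from h import *
p,M,s=tool();print(p,s["gripper_width"],s["contact_force"],s["time"])
cv2.imwrite("pics/w3.png",cams.grab_frame("wrist")[:,:,::-1])
```

```text
[0.44707515 0.20443269 0.06075388] 0.5925547948937945 [-2.08906096 -2.72660067  4.86374042] 7.1167
```

View pics/w3.png

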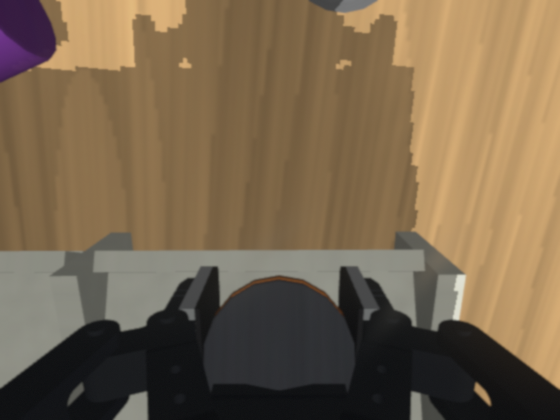

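Emit:
{"api": "jog_arm", "payload": {
  "targets": [
    [0.004,0,-0.009,0],
    [0.008,0,-0.018,0],
    [0.014,0,-0.03,0],
    [0.02,0,-0.042,0],
    [0.026,0,-0.055,0]
  ]
}}

```text
time: 7.58
tool_pos: [0.4494, 0.1782, 0.1167]
tool_rot: [-0.0, 0.74, -0.673, 0.0]
contact_force: [-0.6, 0.5, -1.8]
gripper_width: 0.598
```

Run:
```python
from h import *
p,M,s=tool();print(p,s["gripper_width"],s["contact_force"],s["time"])
a=cams.grab_frame("wrist")[:,:,::-1];b=cams.grab_frame("scene")[:,:,::-1]
cv2.imwrite("pics/w4.png",np.hstack([cv2.resize(a,(400,300)),cv2.resize(b[120:270,280:480],(400,300),interpolation=2)]))
```

```text
[0.44942231 0.17821258 0.11669482] 0.5975870085599008 [-0.63144309  0.54998307 -1.77712883] 7.5833
```

View pics/w4.png

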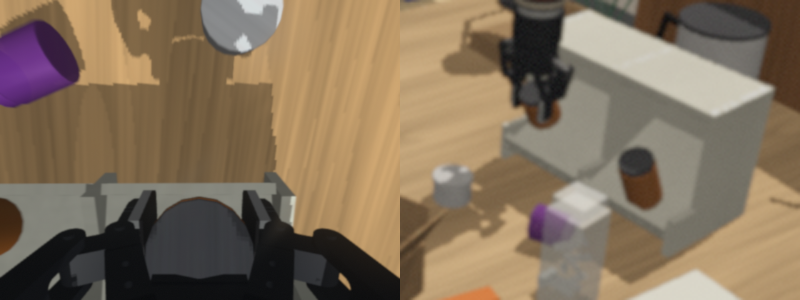

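Run:
```python
from h import *
np.set_printoptions(precision=3,suppress=True)
for n,u,z in(("tin",(232,241),.043),("match",(313,255),.016),("purple",(210,178),.03),("disp base",(235,150),.0),("disp top",(232,125),.17),("mould top",(311,113),.11),("spot",(265,195),0),("spot2",(300,300),0),("turq nearest",(380,195),.07),("tray",(412,283),.02)):print(n,onz("top",u,z))
```

```text
tin [0.43  0.053 0.043]
match [ 0.389 -0.163  0.016]
purple [0.603 0.113 0.03 ]
disp base [0.686 0.047 0.   ]
disp top [0.713 0.038 0.17 ]
mould top [ 0.757 -0.163  0.11 ]
spot [ 0.557 -0.035  0.   ]
spot2 [ 0.269 -0.126  0.   ]
turq nearest [ 0.543 -0.341  0.07 ]
tray [ 0.31  -0.426  0.02 ]
```

Emit:
{"api": "jog_arm", "payload": {
  "targets": [
    [0.025,-0.01,-0.02,0],
    [0.055,-0.02,-0.02,0],
    [0.085,-0.033,-0.02,0],
    [0.115,-0.045,-0.02,0],
    [0.145,-0.057,-0.02,0]
  ]
}}

```text
time: 8.1
tool_pos: [0.5144, 0.086, 0.134]
tool_rot: [0.012, 0.723, -0.691, 0.014]
contact_force: [-0.2, 0.1, -1.5]
gripper_width: 0.6
```

Emit:
{"api": "jog_arm", "payload": {
  "targets": [
    [0.025,-0.01,0.01,0],
    [0.041,-0.016,0.04,0],
    [0.041,-0.016,0.07,0],
    [0.041,-0.016,0.09,0],
    [0.041,-0.016,0.09,0]
  ]
}}

```text
time: 8.52
tool_pos: [0.5271, 0.0598, 0.0385]
tool_rot: [0.023, 0.715, -0.698, 0.017]
contact_force: [-1.7, -0.6, -3.1]
gripper_width: 0.597
```

Emit:
{"api": "jog_arm", "payload": {
  "targets": [
    [0,0,0.002,0],
    [0,0,0.004,0],
    [0,0,0.005,0]
  ]
}}

```text
time: 8.77
tool_pos: [0.5331, 0.0598, 0.0412]
tool_rot: [0.019, 0.715, -0.698, 0.023]
contact_force: [0.6, 0.1, -1.5]
gripper_width: 0.594
```

Emit:
{"api": "jog_arm", "payload": {
  "targets": [
    [0,0,-0.03,0],
    [0,0,-0.06,7],
    [0,0,-0.06,14],
    [0,0,-0.06,21],
    [0,0,-0.06,28]
  ]
}}

```text
time: 9.18
tool_pos: [0.5331, 0.0634, 0.1024]
tool_rot: [-0.012, -0.522, 0.852, -0.027]
contact_force: [-0.6, 0.6, -1.6]
gripper_width: 0.593
```

Run:
```python
from h import *
np.set_printoptions(precision=4,suppress=True)
p,M,s=tool();print(p);print(M);print(s["joint_pos"],s["time"])
```

```text
[0.5331 0.0634 0.1024]
[[-0.4538 -0.891   0.0085]
 [-0.8898  0.4526 -0.0582]
 [ 0.0481 -0.034  -0.9983]]
[ 0.0102 -0.0406  1.9314 -0.0616  1.2435 -2.6409] 9.1833
```

Emit:
{"api": "jog_arm", "payload": {
  "targets": [
    [0,0,0,0],
    [0,0,0,0]
  ]
}}

```text
time: 9.35
tool_pos: [0.5321, 0.0632, 0.1007]
tool_rot: [-0.013, -0.526, 0.85, -0.026]
contact_force: [-0.2, -0.1, -1.3]
gripper_width: 0.6
```

Run:
```python
from h import *
np.set_printoptions(precision=4,suppress=True)
p,M,s=tool();print(p);print(M);print(s["joint_pos"],s["time"])
```

```text
[0.5321 0.0632 0.1007]
[[-0.4457 -0.8952  0.0056]
 [-0.8938  0.4447 -0.0583]
 [ 0.0497 -0.031  -0.9983]]
[ 0.01   -0.039   1.9328 -0.0617  1.2433 -2.65  ] 9.35
```

Emit:
{"api": "jog_arm", "payload": {
  "targets": [
    [0.02,-0.013,0.01,0],
    [0.04,-0.027,0.03,0],
    [0.05,-0.034,0.05,0],
    [0.05,-0.034,0.06,0],
    [0.05,-0.034,0.06,0]
  ]
}}

```text
time: 9.77
tool_pos: [0.5375, -0.0005, 0.0403]
tool_rot: [-0.016, -0.525, 0.851, -0.024]
contact_force: [-0.9, 0.3, -2.0]
gripper_width: 0.596
```

Emit:
{"api": "jog_arm", "payload": {
  "targets": [
    [0,0,0.002,0],
    [0,0,0.004,0],
    [0,0,0.006,0],
    [0,0,0.006,0]
  ]
}}

```text
time: 10.1
tool_pos: [0.54, -0.0001, 0.0374]
tool_rot: [-0.014, -0.525, 0.85, -0.026]
contact_force: [0.3, -0.1, -0.8]
gripper_width: 0.6
```

Emit:
{"api": "jog_arm", "payload": {
  "targets": [
    [0,0,0.0015,0],
    [0,0,0.003,0],
    [0,0,0.003,0]
  ]
}}

```text
time: 10.35
tool_pos: [0.5395, -0.0007, 0.0338]
tool_rot: [-0.014, -0.525, 0.851, -0.026]
contact_force: [-0.7, 0.9, -1.4]
gripper_width: 0.595
```

Emit:
{"api": "jog_arm", "payload": {
  "targets": [
    [0,0,0.0015,0],
    [0,0,0.003,0],
    [0,0,0.003,0]
  ]
}}

```text
time: 10.6
tool_pos: [0.5393, -0.001, 0.0305]
tool_rot: [-0.014, -0.525, 0.851, -0.025]
contact_force: [-0.4, -0.3, -2.0]
gripper_width: 0.593
```

Emit:
{"api": "jog_arm", "payload": {
  "targets": [
    [0,0,0.001,0],
    [0,0,0.002,0],
    [0,0,0.002,0]
  ]
}}

```text
time: 10.85
tool_pos: [0.5394, -0.0012, 0.0286]
tool_rot: [-0.014, -0.525, 0.851, -0.026]
contact_force: [0.3, -0.1, -1.5]
gripper_width: 0.6
```

Emit:
{"api": "jog_arm", "payload": {
  "targets": [
    [0,0,0.0015,0],
    [0,0,0.003,0],
    [0,0,0.003,0]
  ]
}}

```text
time: 11.1
tool_pos: [0.5397, -0.0014, 0.0258]
tool_rot: [-0.014, -0.525, 0.851, -0.026]
contact_force: [-0.1, 0.0, -1.0]
gripper_width: 0.595
```

Emit:
{"api": "jog_arm", "payload": {
  "targets": [
    [0,0,0.001,0],
    [0,0,0.002,0],
    [0,0,0.002,0]
  ]
}}

```text
time: 11.35
tool_pos: [0.5401, -0.0012, 0.0252]
tool_rot: [-0.014, -0.525, 0.851, -0.025]
contact_force: [-3.4, 0.6, 6.4]
gripper_width: 0.598
```

Emit:
{"api": "jog_arm", "payload": {
  "targets": [
    [0,0,0.001,0],
    [0,0,0.002,0],
    [0,0,0.002,0]
  ]
}}

```text
time: 11.6
tool_pos: [0.5405, -0.0009, 0.0249]
tool_rot: [-0.014, -0.525, 0.851, -0.025]
contact_force: [-7.8, 3.6, 17.0]
gripper_width: 0.596
```

Run:
```python
from h import *
a=cams.grab_frame("wrist")[:,:,::-1];b=cams.grab_frame("scene")[:,:,::-1]
p=proj("scene",[.54,0,.05]).astype(int);x,y=p-[50,60];print(p)
cv2.imwrite("pics/w5.png",np.hstack([cv2.resize(a,(400,300)),cv2.resize(b[y:y+100,x:x+100],(400,400),interpolation=2)[:300]]))
```

```text
[313 227]
```

View pics/w5.png

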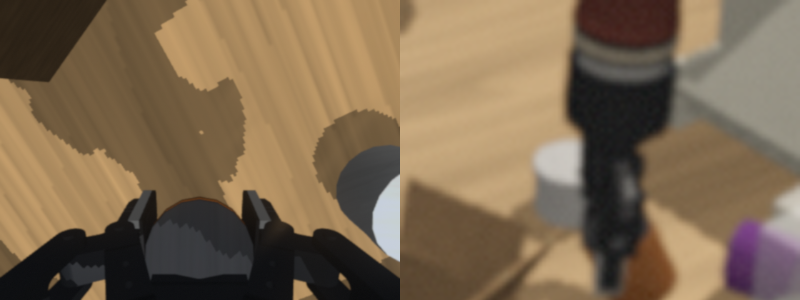

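Emit:
{"api": "jog_arm", "payload": {
  "targets": [
    [0,0,-0.001,0],
    [0,0,-0.001,0]
  ]
}}

```text
time: 11.87
tool_pos: [0.5403, -0.0011, 0.0251]
tool_rot: [-0.014, -0.525, 0.851, -0.026]
contact_force: [-5.8, 2.5, 11.0]
gripper_width: 0.598
```

Emit:
{"api": "jog_arm", "payload": {
  "targets": [
    [0,0,0,0],
    [0,0,0,0],
    [0,0,0,0],
    [0,0,0,0],
    [0,0,0,0]
  ],
  "fingers": 1
}}

```text
time: 12.28
tool_pos: [0.5394, -0.0015, 0.0226]
tool_rot: [-0.014, -0.525, 0.851, -0.026]
contact_force: [-0.8, -0.1, -0.0]
gripper_width: 0.999
```

Emit:
{"api": "jog_arm", "payload": {
  "targets": [
    [0,0,0,0],
    [0,0,-0.0,0]
  ]
}}

```text
time: 12.45
tool_pos: [0.5395, -0.0015, 0.0227]
tool_rot: [-0.014, -0.525, 0.851, -0.026]
contact_force: [-0.4, 0.3, -0.4]
gripper_width: 0.998
```

Run:
```python
from h import *
import pickle
np.set_printoptions(precision=4,suppress=True)
p,M,s=tool();print(p);print(M);print(s["contact_force"])
c=cams.get_calibration("wrist");a=cams.grab_frame("wrist")[:,:,::-1];b=cams.grab_frame("scene")[:,:,::-1];t=cams.grab_frame("top")[:,:,::-1]
cv2.imwrite("pics/w6r.png",a);cv2.imwrite("pics/t6r.png",t);cv2.imwrite("pics/s6r.png",b);pickle.dump(c,open("w6.pkl","wb"))
p=proj("scene",[.54,0,.05]).astype(int);x,y=p-[50,40]
u=proj("top",[.56,-.12,.05]).astype(int)
print(u)
W=np.zeros((600,800,3),np.uint8)
W[:300]=np.hstack([cv2.resize(a,(400,300)),cv2.resize(b[y:y+75,x:x+100],(400,300),interpolation=2)])
W[300:,:400]=cv2.resize(t[u[1]-60:u[1]+60,u[0]-80:u[0]+80],(400,300),interpolation=2)
u=proj("scene",[.57,-.2,.08]).astype(int)
W[300:,400:]=cv2.resize(b[u[1]-60:u[1]+60,u[0]-80:u[0]+80],(400,300),interpolation=2);print(u)
cv2.imwrite("pics/w6.png",W)
```

```text
[ 0.5395 -0.0015  0.0227]
[[-0.4486 -0.8937  0.0028]
 [-0.8923  0.4477 -0.0584]
 [ 0.0509 -0.0287 -0.9983]]
[-0.3576  0.2843 -0.3671]
[295 191]
[257 246]
```

View pics/w6.png

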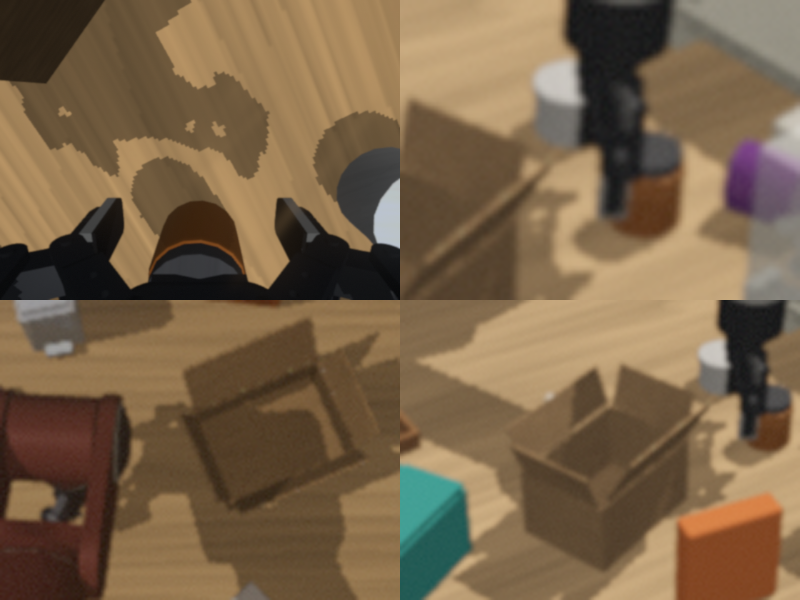

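Run:
```python
from h import *
import pickle
np.set_printoptions(precision=4,suppress=True)
p,M,s=tool();c=pickle.load(open("w6.pkl","rb"))
q=onz("",(283,281),0,c);print("base near",q,M.T@(q-p));q=onz("",(278,356),.062,c);print("cap edge",q,M.T@(q-p))
C=[onz("top",u,.08) for u in((289,177),(341,159.8),(359.8,193.8),(309.8,215))];print(np.array(C))
print("top ctr",np.mean(C,0)[:2],[np.round(np.degrees(np.arctan2(*(b-a)[1::-1])),1) for a,b in((C[1],C[0]),(C[2],C[3]),(C[3],C[0]),(C[2],C[1]))])
S=[onz("scene",u,.08) for u in((221.8,240.8),(259,268),(297.8,229.2))]
B=onz("scene",(258,294),0);print("scene",np.array(S),B,[np.round(np.degrees(np.arctan2(*(b-a)[1::-1])),1) for a,b in((S[0],S[1]),(S[1],S[2]))],(S[0]+S[2])/2)
```

```text
base near [0.5421 0.0067 0.    ] [-0.0096  0.0021  0.0223]
cap edge [0.5426 0.0064 0.062 ] [-0.0064 -0.0003 -0.0395]
[[ 0.5938 -0.1021  0.08  ]
 [ 0.6372 -0.2404  0.08  ]
 [ 0.5457 -0.2868  0.08  ]
 [ 0.4924 -0.1544  0.08  ]]
top ctr [ 0.5673 -0.1959] [np.float64(107.4), np.float64(111.9), np.float64(27.3), np.float64(26.9)]
scene [[ 0.4998 -0.2665  0.08  ]
 [ 0.6469 -0.2386  0.08  ]
 [ 0.5595 -0.0666  0.08  ]] [ 0.6492 -0.2442  0.    ] [np.float64(10.7), np.float64(117.0)] [ 0.5297 -0.1666  0.08  ]
```

Emit:
{"api": "jog_arm", "payload": {
  "targets": [
    [-0.012,0,0,0],
    [-0.024,0,-0.002,0],
    [-0.035,0.001,-0.005,0],
    [-0.035,0.001,-0.005,0]
  ]
}}

```text
time: 12.93
tool_pos: [0.5559, 0.0327, 0.027]
tool_rot: [-0.013, -0.526, 0.85, -0.026]
contact_force: [0.4, 0.5, 0.2]
gripper_width: 1.001
```

Emit:
{"api": "jog_arm", "payload": {
  "targets": [
    [0,0,0,0],
    [0,0,0,0],
    [0,0,0,0],
    [0,0,0,0],
    [0,0,0,0]
  ],
  "fingers": 0
}}

```text
time: 13.35
tool_pos: [0.5549, 0.0303, 0.0267]
tool_rot: [-0.013, -0.525, 0.851, -0.026]
contact_force: [0.4, 1.5, 3.8]
gripper_width: 0.611
```

Emit:
{"api": "jog_arm", "payload": {
  "targets": [
    [0,0,0,0]
  ]
}}

```text
time: 13.43
tool_pos: [0.5549, 0.0303, 0.0267]
tool_rot: [-0.013, -0.525, 0.851, -0.026]
contact_force: [0.0, 0.7, 3.1]
gripper_width: 0.607
```

Emit:
{"api": "jog_arm", "payload": {
  "targets": [
    [0,0,-0.01,0],
    [0,0,-0.04,0],
    [0,0,-0.075,0],
    [0,0,-0.11,0],
    [0,0,-0.14,0]
  ]
}}

```text
time: 13.85
tool_pos: [0.5534, 0.0387, 0.1677]
tool_rot: [-0.014, -0.525, 0.851, -0.026]
contact_force: [1.0, -0.9, -0.9]
gripper_width: 0.61
```

Run:
```python
from h import *
np.set_printoptions(precision=4,suppress=True)
p,M,s=tool();print(p);print(M);print(s["joint_pos"],s["time"])
print(M.T@(np.array([.54,-.10,.22])-p))
```

```text
[0.5534 0.0387 0.1677]
[[-0.4487 -0.8937  0.0027]
 [-0.8922  0.4478 -0.0585]
 [ 0.051  -0.0286 -0.9983]]
[-0.0348 -0.0649  1.8389 -0.0597  1.3632 -2.699 ] 13.85
[ 0.1324 -0.0516 -0.0442]
```

Emit:
{"api": "jog_arm", "payload": {
  "targets": [
    [0.0,-0.0,-0.035,0],
    [0.02,-0.02,-0.06,0],
    [0.044,-0.043,-0.075,0],
    [0.07,-0.068,-0.075,0],
    [0.096,-0.093,-0.075,0]
  ]
}}

```text
time: 14.27
tool_pos: [0.5942, -0.0854, 0.2504]
tool_rot: [-0.013, -0.525, 0.85, -0.027]
contact_force: [0.7, 1.0, -1.7]
gripper_width: 0.614
```

Emit:
{"api": "jog_arm", "payload": {
  "targets": [
    [0.026,-0.025,0,7],
    [0.05,-0.05,0,14],
    [0.068,-0.068,0,21],
    [0.068,-0.068,0,28],
    [0.068,-0.068,0,35]
  ]
}}

```text
time: 14.68
tool_pos: [0.6234, -0.1771, 0.2527]
tool_rot: [-0.007, -0.241, 0.97, -0.028]
contact_force: [-0.0, 0.9, -2.0]
gripper_width: 0.612
```

Emit:
{"api": "jog_arm", "payload": {
  "targets": [
    [0,0,0,7],
    [0,0,0,7],
    [0,0,0,7]
  ]
}}

```text
time: 14.93
tool_pos: [0.6234, -0.1753, 0.2531]
tool_rot: [-0.005, -0.187, 0.982, -0.029]
contact_force: [0.3, -0.0, -1.9]
gripper_width: 0.615
```

Run:
```python
from h import *
import pickle
np.set_printoptions(precision=4,suppress=True)
p,M,s=tool();print(p);print(M);print(s["joint_pos"],s["time"],s["contact_force"])
c=cams.get_calibration("wrist");a=cams.grab_frame("wrist")[:,:,::-1];cv2.imwrite("pics/w7.png",a);pickle.dump(c,open("w7.pkl","wb"))
```

```text
[ 0.6234 -0.1753  0.2531]
[[-0.9303 -0.3668  0.0016]
 [-0.3663  0.9287 -0.0579]
 [ 0.0198 -0.0544 -0.9983]]
[-0.3657  0.083   1.5457 -0.0537  1.4908 -2.3084] 14.9333 [ 0.3162 -0.0474 -1.8597]
```

View pics/w7.png

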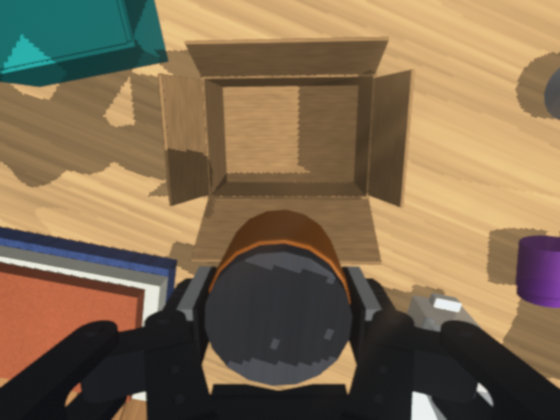

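Run:
```python
from h import *
import pickle
np.set_printoptions(precision=4,suppress=True)
p,M,s=tool();c=pickle.load(open("w7.pkl","rb"))
P={k:onz("",u,.082,c) for k,u in dict(TL=(207,79),TR=(371,77),BR=(371,197),BL=(208,198)).items()}
A=np.array(list(P.values()));print(A,A.mean(0))
ang=lambda a,b:np.degrees(np.arctan2(*(P[b]-P[a])[1::-1]))
print(ang("TL","TR"),ang("BL","BR"),ang("TL","BL"),ang("TR","BR"),[np.linalg.norm(A[i]-A[i-1]) for i in range(4)])
print("tool yaw y",np.degrees(np.arctan2(M[1,1],M[0,1])),"x",np.degrees(np.arctan2(M[1,0],M[0,0])))
# flap tips
for n,u in dict(right_l=(172,204),right_r=(163,75),left=(413,70),left2=(403,205),nar=(188,42),nar2=(388,39),cov=(192,262),cov2=(381,262)).items():print(n,onz("",u,.125,c))
```

```text
[[ 0.5545 -0.2766  0.082 ]
 [ 0.5046 -0.152   0.082 ]
 [ 0.5941 -0.1097  0.082 ]
 [ 0.6498 -0.2437  0.082 ]] [ 0.5757 -0.1955  0.082 ]
111.85396771267484 112.55974356370272 19.0389925847017 25.326697813527005 [np.float64(0.10077911357077092), np.float64(0.13418534356456227), np.float64(0.09905151667140878), np.float64(0.14514559452685427)]
tool yaw y 111.55058164169222 x -158.51039062213425
right_l [ 0.6525 -0.2617  0.125 ]
right_r [ 0.5639 -0.2957  0.125 ]
left [ 0.4974 -0.1329  0.125 ]
left2 [ 0.5856 -0.0962  0.125 ]
nar [ 0.5367 -0.2853  0.125 ]
nar2 [ 0.4858 -0.1574  0.125 ]
cov [ 0.693  -0.2319  0.125 ]
cov2 [ 0.6338 -0.0913  0.125 ]
```

Emit:
{"api": "jog_arm", "payload": {
  "targets": [
    [0.02,0,0.001,0],
    [0.04,0,0.001,0],
    [0.054,0,0.001,0],
    [0.054,0,0.001,0]
  ]
}}

```text
time: 15.32
tool_pos: [0.5719, -0.1955, 0.2537]
tool_rot: [-0.004, -0.186, 0.982, -0.029]
contact_force: [1.1, -0.6, -1.4]
gripper_width: 0.609
```

Emit:
{"api": "jog_arm", "payload": {
  "targets": [
    [-0.0005,0.0015,0.03,0],
    [-0.001,0.003,0.06,0],
    [-0.002,0.005,0.09,0],
    [-0.0025,0.0065,0.12,0],
    [-0.003,0.008,0.145,0]
  ]
}}

```text
time: 15.73
tool_pos: [0.5737, -0.1942, 0.1061]
tool_rot: [-0.004, -0.186, 0.982, -0.028]
contact_force: [0.6, -0.8, -2.3]
gripper_width: 0.607
```

Emit:
{"api": "jog_arm", "payload": {
  "targets": [
    [-0.0005,0.001,0.02,0],
    [-0.001,0.002,0.04,0],
    [-0.001,0.003,0.055,0],
    [-0.0015,0.0035,0.063,0],
    [-0.0015,0.0035,0.065,0]
  ]
}}

```text
time: 16.15
tool_pos: [0.5735, -0.1941, 0.0412]
tool_rot: [-0.005, -0.186, 0.982, -0.028]
contact_force: [-0.1, -0.4, -1.6]
gripper_width: 0.612
```

Emit:
{"api": "jog_arm", "payload": {
  "targets": [
    [0,0,0.003,0],
    [0,0,0.006,0],
    [0,0.0005,0.008,0],
    [0,0.0005,0.009,0],
    [0,0.0005,0.009,0]
  ]
}}

```text
time: 16.57
tool_pos: [0.5745, -0.1951, 0.0348]
tool_rot: [-0.004, -0.185, 0.982, -0.029]
contact_force: [-0.0, -0.0, -2.1]
gripper_width: 0.615
```

Emit:
{"api": "jog_arm", "payload": {
  "targets": [
    [0,0,0.0008,0],
    [0,0,0.0015,0],
    [0,0,0.0015,0]
  ]
}}

```text
time: 16.82
tool_pos: [0.5743, -0.1952, 0.0329]
tool_rot: [-0.004, -0.185, 0.982, -0.029]
contact_force: [-0.1, 0.0, -1.5]
gripper_width: 0.613
```

Emit:
{"api": "jog_arm", "payload": {
  "targets": [
    [0,0,0.0008,0],
    [0,0,0.0015,0],
    [0,0,0.0015,0]
  ]
}}

```text
time: 17.07
tool_pos: [0.5742, -0.1952, 0.0311]
tool_rot: [-0.004, -0.185, 0.982, -0.029]
contact_force: [0.3, 0.0, -2.5]
gripper_width: 0.61
```

Emit:
{"api": "jog_arm", "payload": {
  "targets": [
    [0,0,0.0005,0],
    [0,0,0.001,0],
    [0,0,0.001,0]
  ]
}}

```text
time: 17.32
tool_pos: [0.5744, -0.1952, 0.0307]
tool_rot: [-0.004, -0.185, 0.982, -0.029]
contact_force: [-0.9, -0.1, 1.0]
gripper_width: 0.611
```

Emit:
{"api": "jog_arm", "payload": {
  "targets": [
    [0,0,0.0005,0],
    [0,0,0.001,0],
    [0,0,0.001,0]
  ]
}}

```text
time: 17.57
tool_pos: [0.5747, -0.1952, 0.0305]
tool_rot: [-0.004, -0.185, 0.982, -0.029]
contact_force: [-1.6, 2.4, 5.3]
gripper_width: 0.613
```

Emit:
{"api": "jog_arm", "payload": {
  "targets": [
    [0,0,0,0],
    [0,0,0,0],
    [0,0,0,0],
    [0,0,0,0]
  ],
  "fingers": 0.85
}}

```text
time: 17.9
tool_pos: [0.5751, -0.1964, 0.0301]
tool_rot: [-0.003, -0.185, 0.982, -0.03]
contact_force: [0.7, -4.2, 1.6]
gripper_width: 0.849
```

Emit:
{"api": "jog_arm", "payload": {
  "targets": [
    [0,-0.001,-0.01,0],
    [0.0005,-0.002,-0.03,0],
    [0.001,-0.003,-0.06,0],
    [0.002,-0.005,-0.095,0],
    [0.0025,-0.007,-0.13,0]
  ]
}}

```text
time: 18.32
tool_pos: [0.5729, -0.1942, 0.1599]
tool_rot: [-0.005, -0.185, 0.982, -0.028]
contact_force: [0.3, -0.4, 0.5]
gripper_width: 0.852
```

Emit:
{"api": "jog_arm", "payload": {
  "targets": [
    [0.0005,-0.002,-0.03,0],
    [0.001,-0.003,-0.06,0],
    [0.0015,-0.004,-0.075,0]
  ],
  "fingers": 0
}}

```text
time: 18.57
tool_pos: [0.575, -0.195, 0.2399]
tool_rot: [-0.001, -0.185, 0.982, -0.03]
contact_force: [-0.2, 0.5, 0.5]
gripper_width: 0.433
```

Run:
```python
from h import *
import pickle
np.set_printoptions(precision=4,suppress=True)
p,M,s=tool();print(p,s["joint_pos"],s["time"])
c=cams.get_calibration("wrist");a=cams.grab_frame("wrist")[:,:,::-1];cv2.imwrite("pics/w8.png",a);pickle.dump(c,open("w8.pkl","wb"))
# numeric check of jar cap: dark blob inside the mouth
e=np.array([[.927,.375],[-.375,.927]]);C=np.array([.573,-.195])
g=a.max(2);m=(g<62).astype(np.uint8)
n,l,st,ct=cv2.connectedComponentsWithStats(m)
for i in range(1,n):
    if st[i][4]>300: q=onz("",ct[i],.065,c);print(st[i],ct[i],q,e@(q[:2]-C))
print("carton ctr px",proj("",[*C,.08],c))
def W(cx,cy,z):return np.array([*(C+e.T@[cx,cy]),z])
for n,t in dict(L1=W(0,.15,.20)).items():print(n,t,M.T@(t-p))
```

```text
[ 0.575  -0.195   0.2399] [-0.4258 -0.0112  1.6643 -0.0514  1.4563 -2.3644] 18.5667
[ 107    0   38  102 2019] [128.9896  38.4898] [ 0.5006 -0.368   0.065 ] [-0.132  -0.1333]
[  0 114 125  24 595] [ 67.0134 126.8555] [ 0.59   -0.4023  0.065 ] [-0.062  -0.1985]
[356 171  15  78 759] [362.888  206.7958] [ 0.5583 -0.1315  0.065 ] [0.0102 0.0644]
[    0   265   560   155 40779] [278.4239 371.2285] [ 0.7508 -0.1377  0.065 ] [ 0.1863 -0.0135]
[   0  272  129   33 1353] [ 61.1552 288.1375] [ 0.7486 -0.3744  0.065 ] [ 0.0955 -0.2322]
[519 293  13  55 435] [524.1839 318.977 ] [0.6007 0.055  0.065 ] [0.1194 0.2214]
[127 297  37  15 346] [144.948  303.9827] [ 0.7316 -0.2897  0.065 ] [ 0.1115 -0.1473]
carton ctr px [290.5786 199.2143]
L1 [ 0.5167 -0.0559  0.2   ] [0.0031 0.1528 0.031 ]
```

Run:
```python
from h import *
import pickle
np.set_printoptions(precision=3,suppress=True)
c=pickle.load(open("w8.pkl","rb"));a=cv2.imread("pics/w8.png")
h=cv2.cvtColor(a,cv2.COLOR_BGR2HSV);r=slice(120,275)
print("V");print(h[130:275:12,210:375:12,2]);print("S");print(h[130:275:12,210:375:12,1])
```

```text
V
[[ 90  91  91  92  92  92  94  95  96 103 106 105 108 102]
 [108 116 158 159 159 162 168 167 122 120 118 120 115  75]
 [ 94  99 166 162 135 161 163 165 109 110 108 110 108  77]
 [ 95  96 157 106 105 104  78  84  97 106 106 104 107  67]
 [ 95  96 112 103 101  78  77  80  81 103 104 106 102  58]
 [ 94  96 163 102 101  76  77  79  80 113 100  99  98  56]
 [ 97  97 158 161 113  76  77  77  78 101 105 103 102  57]
 [103  97 159 164 163  80  78  77  77  99 104  98  94  58]
 [116  95 105 103 105 108 105 103 103 105 102  98  88  58]
 [129  73  78  76  80  83  82  77  78  77  76  76  75  61]
 [146  77  77  79  82  82  78  78  78  76  76  79  78  70]
 [118 119 120 120 118 119 119 121 120 119 120 117 123 125]
 [106  81  85 117 118 122 120 120 117 117  35  82 116 121]]
S
[[119 123 120 119 122 119 119 121 122 119 120 119 118 120]
 [120 121 121 120 122 121 121 121 119 119 119 119 120 119]
 [122 121 120 121 123 122 120 121 119 118 118 121 120 119]
 [121 122 122 123 119 120 170 164 134 118 118 120 119 122]
 [121 120 121 121 121  82  10  19  25 116 118 120 120 119]
 [119 120 122 123 119   7  10  19  19 138 115 121 120 118]
 [121 124 123 120 120   7  10  17  13 116 119 121 120 121]
 [121 121 122 121 120  19  13  17  17 118 120 120 122 123]
 [123 121 119 121 119 118 114 114 119 119 120 120 122 119]
 [123 119 121 121 118 117 112 116 118 119 121 121 119 125]
 [121 119 119 119 118 118 121 121 121 117 121 119 118 120]
 [121 118 121 121 121 122 120 120 119 120 119 120 120 120]
 [106   6 120 120 119 121 121 121 122 122  29   6 119 122]]
```

```bash
cat > wp.py <<'E'
from h import *
np.set_printoptions(precision=4,suppress=True)
e=np.array([[.927,.375],[-.375,.927]]);C=np.array([.573,-.195])
def W(cx,cy,z):return np.array([*(C+e.T@[cx,cy]),z])
def now():
    p,M,s=tool();print("carton pos",e@(p[:2]-C),p[2],"t",s["time"],"q6",s["joint_pos"][5],"M z",M[:,2]);return p,M
def plan(segs):
    p,M=now()
    for sg in segs:   # deltas of each call are from the call's start
        for w in sg: print(w,M.T@(W(*w)-p))
        p=W(*sg[-1]);print("--")
E
python3 - <<'E'
from wp import *
plan([[(0,.04,.24),(0,.08,.23),(0,.12,.22),(0,.14,.19),(0,.14,.15)],[(0,.14,.12),(0,.128,.107),(0,.114,.105),(0,.1,.105),(0,.086,.105)],[(0,.074,.105),(0,.064,.104),(0,.054,.1),(0,.046,.094),(0,.044,.09)],[(0,.044,.087),(0,.044,.085),(0,.044,.083),(0,.044,.083)]])
E
```

```text
carton pos [ 0.0026 -0.0016] 0.2422350477439146 t 18.6167 q6 -2.364383147232152 M z [ 0.0118 -0.0616 -0.998 ]
(0, 0.04, 0.24) [ 0.0031  0.0417 -0.0003]
(0, 0.08, 0.23) [0.0035 0.0822 0.0072]
(0, 0.12, 0.22) [0.0039 0.1227 0.0147]
(0, 0.14, 0.19) [0.0037 0.1446 0.0434]
(0, 0.14, 0.15) [0.0033 0.147  0.0834]
--
(0, 0.14, 0.12) [-0.0003  0.0019  0.0299]
(0, 0.128, 0.107) [-0.0006 -0.0093  0.0437]
(0, 0.114, 0.105) [-0.0008 -0.0232  0.0465]
(0, 0.1, 0.105) [-0.001  -0.0371  0.0474]
(0, 0.086, 0.105) [-0.0012 -0.0511  0.0482]
--
(0, 0.074, 0.105) [-0.0001 -0.012   0.0007]
(0, 0.064, 0.104) [-0.0003 -0.0219  0.0024]
(0, 0.054, 0.1) [-0.0004 -0.0316  0.007 ]
(0, 0.046, 0.094) [-0.0006 -0.0392  0.0134]
(0, 0.044, 0.09) [-0.0007 -0.041   0.0176]
--
(0, 0.044, 0.087) [-0.      0.0002  0.003 ]
(0, 0.044, 0.085) [-0.0001  0.0003  0.005 ]
(0, 0.044, 0.083) [-0.0001  0.0004  0.007 ]
(0, 0.044, 0.083) [-0.0001  0.0004  0.007 ]
--
```

Emit:
{"api": "jog_arm", "payload": {
  "targets": [
    [0.003,0.038,0,0],
    [0.003,0.076,0.007,0],
    [0.003,0.114,0.015,0],
    [0.003,0.144,0.043,0],
    [0.003,0.147,0.08,0]
  ],
  "fingers": 0
}}

```text
time: 19.03
tool_pos: [0.5176, -0.0603, 0.1477]
tool_rot: [-0.002, -0.187, 0.982, -0.029]
contact_force: [1.0, -1.3, -0.5]
gripper_width: -0.0
```

Emit:
{"api": "jog_arm", "payload": {
  "targets": [
    [0,0.002,0.03,0],
    [0,-0.009,0.044,0],
    [0,-0.023,0.047,0],
    [-0.001,-0.037,0.047,0],
    [-0.001,-0.051,0.048,0]
  ]
}}

```text
time: 19.45
tool_pos: [0.5386, -0.1153, 0.1026]
tool_rot: [-0.003, -0.185, 0.982, -0.029]
contact_force: [0.2, 0.9, 0.9]
gripper_width: -0.001
```

Emit:
{"api": "jog_arm", "payload": {
  "targets": [
    [0,-0.012,0.001,0],
    [0,-0.022,0.002,0],
    [0,-0.032,0.007,0],
    [0,-0.039,0.013,0],
    [-0.001,-0.041,0.018,0]
  ]
}}

```text
time: 19.87
tool_pos: [0.5541, -0.1545, 0.0859]
tool_rot: [-0.003, -0.185, 0.982, -0.03]
contact_force: [-0.5, 0.2, 0.5]
gripper_width: -0.001
```

Run:
```python
from wp import *
now();print(manip.state()["contact_force"],manip.state()["gripper_width"])
```

```text
carton pos [-0.0023  0.0447] 0.08593016099566088 t 19.8667 q6 -2.2967253273445487 M z [ 0.0041 -0.0594 -0.9982]
[-0.5067  0.2083  0.5337] -0.001313387801879867
```

Emit:
{"api": "jog_arm", "payload": {
  "targets": [
    [0,0,0.002,0],
    [0,0,0.004,0],
    [0,0,0.005,0],
    [0,0,0.005,0]
  ]
}}

```text
time: 20.2
tool_pos: [0.5535, -0.1534, 0.0822]
tool_rot: [-0.004, -0.186, 0.982, -0.03]
contact_force: [-3.7, -0.9, 6.2]
gripper_width: -0.002
```

Emit:
{"api": "jog_arm", "payload": {
  "targets": [
    [0,0,0.001,0],
    [0,0,0.002,0],
    [0,0,0.002,0]
  ]
}}

```text
time: 20.45
tool_pos: [0.5536, -0.1534, 0.082]
tool_rot: [-0.004, -0.186, 0.982, -0.03]
contact_force: [-8.8, 0.1, 16.0]
gripper_width: 0.0
```

Run:
```python
from wp import *
plan([[(0,.044,.1),(0,.044,.135),(0,.03,.17),(0,.0,.19),(0,-.04,.2)],[(0,-.08,.2),(0,-.115,.19),(0,-.14,.165),(0,-.142,.135),(0,-.14,.115)],[(0,-.128,.107),(0,-.114,.106),(0,-.1,.106),(0,-.086,.105),(0,-.074,.105)],[(0,-.064,.104),(0,-.054,.1),(0,-.046,.094),(0,-.044,.09),(0,-.044,.09)],[(0,-.044,.087),(0,-.044,.085),(0,-.044,.083)]])
```

```text
carton pos [-0.0024  0.0458] 0.08196205167602771 t 20.45 q6 -2.296043384265748 M z [ 0.0023 -0.0599 -0.9982]
(0, 0.044, 0.1) [-0.0021 -0.0028 -0.018 ]
(0, 0.044, 0.135) [-0.0014 -0.0048 -0.0529]
(0, 0.03, 0.17) [-0.0008 -0.0207 -0.087 ]
(0, 0.0, 0.19) [-0.0008 -0.0518 -0.1053]
(0, -0.04, 0.2) [-0.001  -0.0923 -0.113 ]
--
(0, -0.08, 0.2) [-0.0005 -0.0399  0.0023]
(0, -0.115, 0.19) [-0.001  -0.0743  0.0142]
(0, -0.14, 0.165) [-0.0018 -0.0978  0.0406]
(0, -0.142, 0.135) [-0.0024 -0.0981  0.0706]
(0, -0.14, 0.115) [-0.0028 -0.095   0.0905]
--
(0, -0.128, 0.107) [-0.      0.0124  0.0073]
(0, -0.114, 0.106) [0.0001 0.0265 0.0075]
(0, -0.1, 0.106) [0.0003 0.0404 0.0067]
(0, -0.086, 0.105) [0.0004 0.0545 0.0069]
(0, -0.074, 0.105) [0.0006 0.0665 0.0063]
--
(0, -0.064, 0.104) [0.0001 0.01   0.0004]
(0, -0.054, 0.1) [0.0001 0.0202 0.0039]
(0, -0.046, 0.094) [0.0001 0.0286 0.0094]
(0, -0.044, 0.09) [0.     0.0308 0.0133]
(0, -0.044, 0.09) [0.     0.0308 0.0133]
--
(0, -0.044, 0.087) [-0.0001  0.0002  0.003 ]
(0, -0.044, 0.085) [-0.0001  0.0003  0.005 ]
(0, -0.044, 0.083) [-0.0001  0.0004  0.007 ]
--
```

Emit:
{"api": "jog_arm", "payload": {
  "targets": [
    [-0.002,-0.002,-0.02,0],
    [-0.002,-0.004,-0.055,0],
    [-0.001,-0.021,-0.09,0],
    [-0.001,-0.052,-0.108,0],
    [-0.001,-0.09,-0.116,0]
  ]
}}

```text
time: 20.87
tool_pos: [0.5887, -0.2292, 0.2046]
tool_rot: [-0.001, -0.187, 0.982, -0.031]
contact_force: [1.8, -0.3, 0.4]
gripper_width: 0.001
```

Emit:
{"api": "jog_arm", "payload": {
  "targets": [
    [0,-0.04,0.002,0],
    [-0.001,-0.074,0.014,0],
    [-0.002,-0.1,0.04,0],
    [-0.002,-0.1,0.07,0],
    [-0.003,-0.098,0.09,0]
  ]
}}

```text
time: 21.28
tool_pos: [0.6248, -0.326, 0.112]
tool_rot: [-0.005, -0.184, 0.982, -0.028]
contact_force: [-0.4, 1.2, -0.3]
gripper_width: -0.0
```

Run:
```python
from wp import *
now()
```

```text
carton pos [-0.0011 -0.1408] 0.11204177978463203 t 21.2833 q6 -2.495371223885259 M z [ 0.0008 -0.0571 -0.9984]
```

Emit:
{"api": "jog_arm", "payload": {
  "targets": [
    [0,0.012,0.006,0],
    [0,0.026,0.007,0],
    [0,0.04,0.007,0],
    [0,0.054,0.007,0],
    [0.001,0.067,0.006,0]
  ]
}}

```text
time: 21.7
tool_pos: [0.5997, -0.2622, 0.1047]
tool_rot: [-0.004, -0.186, 0.982, -0.029]
contact_force: [1.1, -1.0, -0.7]
gripper_width: 0.001
```

Emit:
{"api": "jog_arm", "payload": {
  "targets": [
    [0,0.01,0,0],
    [0,0.02,0.004,0],
    [0,0.029,0.009,0],
    [0,0.031,0.013,0],
    [0,0.031,0.013,0]
  ]
}}

```text
time: 22.12
tool_pos: [0.5879, -0.2342, 0.0891]
tool_rot: [-0.005, -0.186, 0.982, -0.028]
contact_force: [-0.2, 0.6, 0.2]
gripper_width: -0.004
```

Emit:
{"api": "jog_arm", "payload": {
  "targets": [
    [0,0,0.003,0],
    [0,0,0.005,0],
    [0,0,0.007,0],
    [0,0,0.007,0]
  ]
}}

```text
time: 22.45
tool_pos: [0.5889, -0.2361, 0.0833]
tool_rot: [-0.004, -0.185, 0.982, -0.029]
contact_force: [-0.4, -0.1, 0.7]
gripper_width: -0.001
```

Emit:
{"api": "jog_arm", "payload": {
  "targets": [
    [0,0,0.001,0],
    [0,0,0.002,0],
    [0,0,0.002,0]
  ]
}}

```text
time: 22.7
tool_pos: [0.5891, -0.2362, 0.0823]
tool_rot: [-0.004, -0.185, 0.982, -0.029]
contact_force: [-1.2, 1.1, 1.5]
gripper_width: -0.004
```

Emit:
{"api": "jog_arm", "payload": {
  "targets": [
    [0,0,0.001,0],
    [0,0,0.0015,0],
    [0,0,0.0015,0]
  ]
}}

```text
time: 22.95
tool_pos: [0.5893, -0.2362, 0.082]
tool_rot: [-0.004, -0.185, 0.982, -0.029]
contact_force: [-4.1, 2.6, 8.7]
gripper_width: 0.001
```

Run:
```python
from wp import *
# narrow flap: from -x side; finger half ~11 in carton x
plan([[(0,-.044,.12),(0,-.044,.155),(-.02,-.035,.185),(-.05,-.025,.2),(-.085,-.01,.2)],[(-.118,0,.19),(-.13,0,.16),(-.13,0,.13),(-.125,0,.112),(-.112,0,.11)],[(-.1,0,.11),(-.087,0,.11),(-.074,0,.11),(-.062,0,.11),(-.05,0,.108)],[(-.04,0,.104),(-.032,0,.1),(-.028,0,.096),(-.026,0,.092),(-.026,0,.092)],[(-.026,0,.09),(-.026,0,.088),(-.026,0,.0865)]])
```

```text
carton pos [-0.0004 -0.0443] 0.08202250996486957 t 22.95 q6 -2.4002445354304682 M z [ 0.0032 -0.0588 -0.9983]
(0, -0.044, 0.12) [ 0.0003 -0.0018 -0.0379]
(0, -0.044, 0.155) [ 0.001  -0.0038 -0.0729]
(-0.02, -0.035, 0.185) [ 0.0216  0.0033 -0.1029]
(-0.05, -0.025, 0.2) [ 0.052   0.0121 -0.1179]
(-0.085, -0.01, 0.2) [ 0.0872  0.0267 -0.1181]
--
(-0.118, 0, 0.19) [0.0329 0.0102 0.0101]
(-0.13, 0, 0.16) [0.0444 0.0117 0.0402]
(-0.13, 0, 0.13) [0.0438 0.0134 0.0702]
(-0.125, 0, 0.112) [0.0385 0.0145 0.0881]
(-0.112, 0, 0.11) [0.0255 0.0147 0.0898]
--
(-0.1, 0, 0.11) [-0.012   0.0001 -0.0002]
(-0.087, 0, 0.11) [-0.025   0.0003 -0.0005]
(-0.074, 0, 0.11) [-0.038   0.0004 -0.0007]
(-0.062, 0, 0.11) [-0.05    0.0006 -0.001 ]
(-0.05, 0, 0.108) [-0.062   0.0008  0.0008]
--
(-0.04, 0, 0.104) [-0.0101  0.0003  0.0038]
(-0.032, 0, 0.1) [-0.0181  0.0006  0.0076]
(-0.028, 0, 0.096) [-0.0222  0.0009  0.0116]
(-0.026, 0, 0.092) [-0.0243  0.0012  0.0155]
(-0.026, 0, 0.092) [-0.0243  0.0012  0.0155]
--
(-0.026, 0, 0.09) [-0.      0.0001  0.002 ]
(-0.026, 0, 0.088) [-0.0001  0.0002  0.004 ]
(-0.026, 0, 0.0865) [-0.0001  0.0003  0.0055]
--
```

Emit:
{"api": "jog_arm", "payload": {
  "targets": [
    [0,-0.002,-0.035,0],
    [0.001,-0.004,-0.073,0],
    [0.022,0.003,-0.105,0],
    [0.052,0.012,-0.12,0],
    [0.087,0.027,-0.12,0]
  ]
}}

```text
time: 23.37
tool_pos: [0.5002, -0.2373, 0.2063]
tool_rot: [0.0, -0.186, 0.982, -0.033]
contact_force: [0.6, -0.4, 0.7]
gripper_width: 0.001
```

Emit:
{"api": "jog_arm", "payload": {
  "targets": [
    [0.033,0.01,0.01,0],
    [0.044,0.012,0.04,0],
    [0.044,0.013,0.07,0],
    [0.039,0.014,0.088,0],
    [0.026,0.015,0.09,0]
  ]
}}

```text
time: 23.78
tool_pos: [0.4649, -0.2348, 0.1051]
tool_rot: [-0.007, -0.184, 0.983, -0.026]
contact_force: [-0.6, 0.8, -0.6]
gripper_width: -0.005
```

Run:
```python
from wp import *
now()
```

```text
carton pos [-0.1152  0.0036] 0.10512086029268211 t 23.7833 q6 -2.510505956549059 M z [-0.0039 -0.0541 -0.9985]
```

Emit:
{"api": "jog_arm", "payload": {
  "targets": [
    [-0.012,-0.001,0,0],
    [-0.025,-0.002,0,0],
    [-0.038,-0.002,0,0],
    [-0.05,-0.002,0,0],
    [-0.062,-0.002,0.001,0]
  ]
}}

```text
time: 24.2
tool_pos: [0.5292, -0.2155, 0.1095]
tool_rot: [-0.003, -0.186, 0.982, -0.03]
contact_force: [-0.9, -0.7, -0.7]
gripper_width: -0.003
```

Emit:
{"api": "jog_arm", "payload": {
  "targets": [
    [-0.01,0,0.003,0],
    [-0.018,0,0.007,0],
    [-0.022,0,0.01,0],
    [-0.024,0.001,0.013,0],
    [-0.024,0.001,0.013,0]
  ]
}}

```text
time: 24.62
tool_pos: [0.5487, -0.2062, 0.0934]
tool_rot: [-0.004, -0.185, 0.982, -0.028]
contact_force: [-0.0, 0.6, -0.1]
gripper_width: -0.001
```

Run:
```python
from wp import *
now();print(manip.state()["contact_force"])
```

```text
carton pos [-0.0268 -0.0013] 0.09338893362692458 t 24.6167 q6 -2.3874270636216366 M z [ 0.0019 -0.0574 -0.9983]
[-0.0089  0.6224 -0.0655]
```

Emit:
{"api": "jog_arm", "payload": {
  "targets": [
    [0,0,0.002,0],
    [0,0,0.004,0],
    [0,0,0.006,0],
    [0,0,0.007,0],
    [0,0,0.007,0]
  ]
}}

```text
time: 25.03
tool_pos: [0.5486, -0.2073, 0.0873]
tool_rot: [-0.004, -0.185, 0.982, -0.029]
contact_force: [-0.2, -0.6, -0.9]
gripper_width: -0.001
```

Emit:
{"api": "jog_arm", "payload": {
  "targets": [
    [0,0,0.001,0],
    [0,0,0.0015,0],
    [0,0,0.0015,0]
  ]
}}

```text
time: 25.28
tool_pos: [0.5489, -0.2073, 0.086]
tool_rot: [-0.004, -0.185, 0.982, -0.029]
contact_force: [-0.4, -0.1, -0.6]
gripper_width: 0.001
```

Run:
```python
from wp import *
plan([[(-.026,0,.12),(-.026,0,.155),(-.01,0,.185),(.02,0,.205),(.055,0,.21)],[(.09,0,.21),(.12,0,.205),(.138,0,.185),(.14,0,.155),(.138,0,.13)],[(.127,0,.124),(.115,0,.123),(.103,0,.123),(.091,0,.123),(.079,0,.122)],[(.067,0,.121),(.055,0,.12),(.044,0,.117),(.034,0,.112),(.026,0,.107)],[(.02,0,.102),(.016,0,.098),(.014,0,.095),(.014,0,.093),(.014,0,.092)]])
```

```text
carton pos [-0.027  -0.0024] 0.08599428679679849 t 25.2833 q6 -2.387540902062978 M z [ 0.0031 -0.0584 -0.9983]
(-0.026, 0, 0.12) [-0.0003  0.0005 -0.0341]
(-0.026, 0, 0.155) [ 0.0003 -0.0015 -0.069 ]
(-0.01, 0, 0.185) [-0.0151 -0.003  -0.0993]
(0.02, 0, 0.205) [-0.0448 -0.0037 -0.1198]
(0.055, 0, 0.21) [-0.0797 -0.0036 -0.1255]
--
(0.09, 0, 0.21) [-0.035   0.0004 -0.0007]
(0.12, 0, 0.205) [-0.0651  0.001   0.0038]
(0.138, 0, 0.185) [-0.0834  0.0023  0.0234]
(0.14, 0, 0.155) [-0.086   0.004   0.0533]
(0.138, 0, 0.13) [-0.0844  0.0054  0.0783]
--
(0.127, 0, 0.124) [0.0109 0.0002 0.0062]
(0.115, 0, 0.123) [0.0229 0.0001 0.0074]
(0.103, 0, 0.123) [ 0.0349 -0.      0.0077]
(0.091, 0, 0.123) [ 0.0469 -0.0001  0.0079]
(0.079, 0, 0.122) [ 0.0588 -0.0002  0.0091]
--
(0.067, 0, 0.121) [ 0.012  -0.0001  0.0012]
(0.055, 0, 0.12) [ 0.024  -0.0002  0.0025]
(0.044, 0, 0.117) [ 0.0349 -0.0001  0.0057]
(0.034, 0, 0.112) [0.0448 0.     0.0108]
(0.026, 0, 0.107) [0.0527 0.0002 0.016 ]
--
(0.02, 0, 0.102) [0.0059 0.0002 0.0051]
(0.016, 0, 0.098) [0.0098 0.0004 0.0092]
(0.014, 0, 0.095) [0.0118 0.0005 0.0122]
(0.014, 0, 0.093) [0.0117 0.0006 0.0142]
(0.014, 0, 0.092) [0.0117 0.0007 0.0152]
--
```

Finish the narrow flap press before moving on.

Emit:
{"api": "jog_arm", "payload": {
  "targets": [
    [0,0,0.001,0],
    [0,0,0.0015,0],
    [0,0,0.0015,0]
  ]
}}

```text
time: 25.53
tool_pos: [0.549, -0.2074, 0.0857]
tool_rot: [-0.004, -0.185, 0.982, -0.029]
contact_force: [-2.6, 2.0, 6.4]
gripper_width: -0.001
```

Emit:
{"api": "jog_arm", "payload": {
  "targets": [
    [0,0,0.0005,0],
    [0,0,0.001,0],
    [0,0,0.001,0]
  ]
}}

```text
time: 25.78
tool_pos: [0.549, -0.2074, 0.0856]
tool_rot: [-0.004, -0.185, 0.982, -0.029]
contact_force: [-5.2, 2.7, 10.6]
gripper_width: -0.001
```

Emit:
{"api": "jog_arm", "payload": {
  "targets": [
    [0,0,-0.037,0],
    [0,-0.002,-0.072,0],
    [-0.015,-0.003,-0.102,0],
    [-0.045,-0.003,-0.122,0],
    [-0.08,-0.003,-0.128,0]
  ]
}}

```text
time: 26.2
tool_pos: [0.6264, -0.1746, 0.2161]
tool_rot: [-0.0, -0.184, 0.982, -0.031]
contact_force: [0.2, -0.7, 1.0]
gripper_width: -0.001
```

Emit:
{"api": "jog_arm", "payload": {
  "targets": [
    [-0.035,0,0,0],
    [-0.065,0.001,0.004,0],
    [-0.084,0.002,0.023,0],
    [-0.086,0.004,0.05,0],
    [-0.086,0.005,0.072,0]
  ]
}}

```text
time: 26.62
tool_pos: [0.7038, -0.1409, 0.1348]
tool_rot: [-0.004, -0.186, 0.982, -0.029]
contact_force: [-0.0, -0.0, -1.0]
gripper_width: 0.003
```

Run:
```python
from wp import *
now();print(manip.state()["contact_force"])
```

```text
carton pos [0.1415 0.0011] 0.13478064341413606 t 26.6167 q6 -2.2116743758678434 M z [ 0.0035 -0.0584 -0.9983]
[-0.0298 -0.0082 -0.982 ]
```

Emit:
{"api": "jog_arm", "payload": {
  "targets": [
    [0.013,0,0.008,0],
    [0.025,0,0.01,0],
    [0.037,0,0.01,0],
    [0.049,-0.001,0.01,0],
    [0.061,-0.001,0.01,0]
  ]
}}

```text
time: 27.03
tool_pos: [0.6458, -0.1659, 0.1275]
tool_rot: [-0.004, -0.185, 0.982, -0.029]
contact_force: [0.7, 0.6, -0.7]
gripper_width: -0.001
```

Emit:
{"api": "jog_arm", "payload": {
  "targets": [
    [0.012,0,0.001,0],
    [0.024,0,0.002,0],
    [0.035,0,0.005,0],
    [0.045,0,0.01,0],
    [0.053,0,0.015,0]
  ]
}}

```text
time: 27.45
tool_pos: [0.5962, -0.1862, 0.1134]
tool_rot: [-0.004, -0.185, 0.982, -0.029]
contact_force: [1.2, -0.6, 0.3]
gripper_width: -0.001
```

Run:
```python
from wp import *
now();print(manip.state()["contact_force"])
```

```text
carton pos [ 0.0248 -0.0006] 0.11339328671543786 t 27.45 q6 -2.3246322067258585 M z [ 0.0038 -0.0587 -0.9983]
[ 1.2159 -0.6372  0.2939]
```

Emit:
{"api": "jog_arm", "payload": {
  "targets": [
    [0.006,0,0.005,0],
    [0.011,0,0.01,0],
    [0.014,0,0.014,0],
    [0.016,0,0.018,0],
    [0.016,0,0.02,0]
  ]
}}

```text
time: 27.87
tool_pos: [0.5815, -0.1928, 0.0929]
tool_rot: [-0.004, -0.185, 0.982, -0.029]
contact_force: [-0.3, -0.2, 0.4]
gripper_width: 0.002
```

Emit:
{"api": "jog_arm", "payload": {
  "targets": [
    [0,0,0.001,0],
    [0,0,0.002,0],
    [0,0,0.003,0],
    [0,0,0.003,0]
  ]
}}

```text
time: 28.2
tool_pos: [0.5823, -0.1928, 0.0908]
tool_rot: [-0.004, -0.185, 0.982, -0.029]
contact_force: [-1.4, -0.5, 0.5]
gripper_width: -0.001
```

Emit:
{"api": "jog_arm", "payload": {
  "targets": [
    [0,0,0.001,0],
    [0,0,0.0015,0],
    [0,0,0.0015,0]
  ]
}}

```text
time: 28.45
tool_pos: [0.5823, -0.193, 0.0895]
tool_rot: [-0.004, -0.185, 0.982, -0.029]
contact_force: [0.5, -0.4, 0.2]
gripper_width: 0.0
```

Emit:
{"api": "jog_arm", "payload": {
  "targets": [
    [0,0,0.0007,0],
    [0,0,0.0015,0],
    [0,0,0.0015,0]
  ]
}}

```text
time: 28.7
tool_pos: [0.5824, -0.1931, 0.0892]
tool_rot: [-0.004, -0.185, 0.982, -0.029]
contact_force: [-2.4, 1.2, 5.8]
gripper_width: 0.0
```

Emit:
{"api": "jog_arm", "payload": {
  "targets": [
    [0,0,0.0007,0],
    [0,0,0.001,0],
    [0,0,0.001,0]
  ]
}}

```text
time: 28.95
tool_pos: [0.5825, -0.1931, 0.089]
tool_rot: [-0.004, -0.185, 0.982, -0.029]
contact_force: [-4.9, 1.6, 9.3]
gripper_width: 0.003
```

Emit:
{"api": "jog_arm", "payload": {
  "targets": [
    [0,0,-0.02,0],
    [0,0,-0.05,0],
    [0,0,-0.085,0],
    [0,0,-0.12,0],
    [0,0,-0.15,0]
  ]
}}

```text
time: 29.37
tool_pos: [0.5817, -0.1844, 0.2389]
tool_rot: [-0.003, -0.185, 0.982, -0.029]
contact_force: [0.1, -0.5, 0.8]
gripper_width: 0.0
```

Emit:
{"api": "jog_arm", "payload": {
  "targets": [
    [-0.04,0,0,0],
    [-0.08,0,0,0],
    [-0.08,0,0,0]
  ]
}}

```text
time: 29.62
tool_pos: [0.6601, -0.1531, 0.2339]
tool_rot: [-0.003, -0.187, 0.982, -0.028]
contact_force: [-1.1, 0.8, -0.5]
gripper_width: 0.002
```

Run:
```python
from wp import *
now();print(manip.state()["contact_force"])
a=cams.grab_frame("wrist")[:,:,::-1];b=cams.grab_frame("scene")[:,:,::-1];t=cams.grab_frame("top")[:,:,::-1]
W=np.vstack([np.hstack([cv2.resize(a,(400,300)),cv2.resize(b,(400,300))]),np.hstack([cv2.resize(t,(400,300)),cv2.resize(b[195:315,180:340],(400,300),interpolation=2)])])
cv2.imwrite("pics/f.png",W)
```

```text
carton pos [0.0964 0.0062] 0.2339345083955841 t 29.6167 q6 -2.257181849051507 M z [ 0.0049 -0.0569 -0.9984]
[-1.1381  0.8313 -0.4983]
```

View pics/f.png

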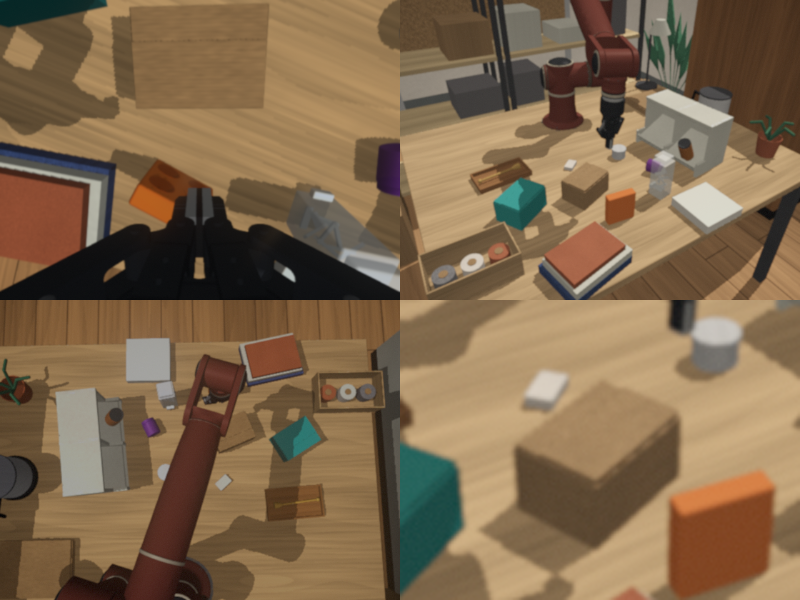

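The final views show the carton closed flat, with the wide flap on top. The tall jar, tin, mould, dispenser and matchbox are where they were, and the robot is touching nothing.

Run:
```python
from plant import manip
print(manip.job_done())
```

```text
the job is handed in; nothing more can be done
None
```

The shorter amber jar is in the carton, and the carton is closed with all four flaps flat. I handed the job in at about 30 s of the 64 s allowed.

- **Jar:** the moves allow no tilting, so I drew the jar out at its 25° lean and set its edge on clear table. I then opened the fingers so it rocked upright by itself. I regripped it upright and lowered it into the carton until it touched the floor at about 5 N.
- **Flaps:** I folded left end, right end, narrow, then wide. Each was pressed until the fingertip met resistance at its shut height: 82, 82, 85.6 and 89 mm, at 9–16 N.

**Last checks:**
- The final pictures show a flat, closed carton and the robot clear of everything. The tall jar and the bystanders look unmoved by eye; I did not measure them again.
- I confirmed the jar in the carton only from pixel values, which showed a round cap near the middle of the mouth. I did not view a picture of it there before closing.

**What did not go to plan:**
- On the way to the table the last joint reached its range limit. That stopped the tool about 60 mm short and left it tilted about 3.4° for the rest of the job.
- My first guesses of the carton's rotation ranged from about 11° to 27° between cameras. I used about 22°, from a close wrist view.
- When the fingers opened inside the carton I read a brief sideways force of about 4 N. Its cause is unknown.

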